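# Build the pin-measuring tower on the setup plate

### The arm

A 6-joint arm with a two-finger parallel gripper is mounted at the origin on the work surface. World frame = base frame: x ahead of the robot, y to its left, z up, the work surface at z = 0. Lengths are in m, angles in rad, forces in N, time in s.
With the tool pointing down it reaches from about 0.225 to 0.725 m from the base axis. Payload 3.1 kg.
Tool frame: the origin (TCP) lies on the centre line of the jaws, within the pads' length; the fingertips stand 19 mm ahead of it and the grasp point (between the pads) is the TCP; z points along the fingers, y is the direction in which the jaws open and shut (so a half turn about z gives the same grasp; the last joint's range is limited). The gripper opens to 85 mm and grips with 20 to 120 N. Pads are 22 mm wide; open, the fingers measure 114 mm over their backs; the gripper's body (76 mm by 85 mm) begins 54 mm behind the grasp point. The pads swing forward as they close: fully open they stand 13 mm farther back than shut.
Start: joints at [-1.332, 0.048, 0.099, 1.622, 0, 1.443], TCP at [0.188, -0.49, 0.25] pointing down, gripper open.
Joint ranges: [-2.91, 2.91], [-0.99, 1.94], [-1.21, 1.42], [-2.12, 2.29], [-1.49, 1.47], [-3.14, 3.14]. Speed limits (rad/s): [2.79, 2.79, 3.14, 3.14, 3.14, 3.14].

### API

Orientations are given as a 3x3 rotation matrix whose columns are the frame's x, y, z axes.
In Python, from bench import monitor, imaging, order, spotter gives the robot as it stands.
- The arm moves only by the tool apply_moves, never from a script. Its argument "steps" is a list of rows, each an object with "slide": the shift along the tool's x, y, z in mm, a list of three; "rot": the turn, a rotation vector about the tool's x, y, z in degrees, a list of three; "claw": the closure, from 0 (fully open) to 1 (shut). In form: [{"slide": [tx, ty, tz], "rot": [ax, ay, az], "claw": claw}, ...]. A call has 1 to 20 rows; each row is the pose to reach, as a shift and turn from the pose measured when the call began, along the tool's axes at that moment; what a row does not reach only later rows make up. A row lasts 1/12 s, in which the tool goes at most 41.7 mm and 7.16 degrees, less where a joint would pass 70% of its speed; a pose out of reach is approached as far as the arm can. A call with a gripper value outside its range is refused whole. The fingers move at their own pace and stop on an object; the grip force is fixed at half the most. Time passes only in rows, so rows that repeat a pose let the fingers close. It gives the time, the measured TCP pose, the force and the opening at its end, in the units of the state.
- monitor.read_state(): the state, without advancing time (a new reading comes with each control period).
- imaging.capture(name): name is "side" or "top" or "wrist"; returns a dict with "img" (480x640x3 uint8, red, green, blue), "fx", "fy", "cx", "cy" (pixels), "k1" (the pictures are not rectified: a ray, as slopes to the right and down, at radius r is drawn at 1 + k1 r^2 times it, then the intrinsics apply), "cam_to_world" (4x4, takes a point from camera to world coordinates). Camera axes: x right, y up, looking along -z (the intrinsics and any distortion apply to the point x, -y, -z); pixel columns grow to the right and rows downward; lengths in m; the calibration is good to about 2 mm. A picture is of the moment at which its call begins. There is no depth.
- order.sign_off(): hands the job in, once; it reports no verdict.
Trained networks look in the newest picture that a camera, given by its name, has taken for a name from the list of things; names that differ only in an ending like _2 or _b are one class to them, and where a whole thing is asked for, a point or a joint stands for the part that bears it (a point fixed in the world has none). Each returns a list of dicts, best first, with "p" (0 to 1); they miss things now and then, are a little off and sometimes report something else, mostly with a low value. They report only what shows in the picture. A call takes as long as a camera call. They do not tell look-alikes from the thing itself.
- spotter.find_in(camera, target): "uv" ([column, row] in pixels, amid what is visible of it).
The state is a dict: "time": time; "q": joint angles; "joint_vel": joint speeds; "joint_torque": joint torques, N m; "eef_pos": TCP position; "ee_rot": TCP orientation; "wrist_force": force on the tool from outside, world axes, zero at the start; "wrist_torque": the same for the moment, N m; "grip_width": finger opening in m.
Only numpy, scipy, OpenCV 4.12 (cv2) and the standard library are available. Lean on these libraries where they do the work, as an engineer would, in place of code of your own. Each camera call takes 0.05 s, during which the arm holds its last target. There are 200 camera calls.

### The job

Set up the steel pin for the measuring machine. From the bottom up, stand the granite riser block squarely on the square rubber seat of the aluminium plate, then the steel collar flat in the middle of the riser, then the V-block upright in the middle of the collar with its groove running along the plate's long side, and last lay the pin in the groove, centred along it. Place them one after another in that order, and leave the lens barrel and the brass weight where they stand.

Things in the scene. Friction and masses are not known exactly. Their poses are not given: they have to be found in the camera images.
- plate: fixed aluminium setup plate lying on the table, 160 mm (its x) by 220 mm (its y, the long side) by 12 mm thick; origin at the centre of its underside, z up. It lies on the robot's left or right; the blue parts mat (4 mm thick, 250 x 350 mm, fixed) lies on the other side
- seat: fixed square pad of black rubber, 70 x 70 x 4 mm, on the plate, its sides parallel to the plate's; origin at the centre of its underside (12 mm above the table), so its top is 4 mm above the origin. Its place on the plate varies
- riser: loose dark granite block, 60 x 60 x 40 mm high, about 0.42 kg, plain, on the mat; origin at the centre of its underside, z up, x and y square to its sides
- collar: loose steel ring lying flat on the mat, 56 mm outside, 30 mm bore, 18 mm high, about 0.25 kg; origin on its axis in its underside, z up
- vblock: loose grey steel V-block standing on the mat with its groove upward, 44 mm long (its x, along the groove) by 40 mm wide (its y) by 34 mm high, about 0.45 kg; a 90 degree groove 20 mm wide and 10 mm deep runs its full length in the middle of the top; origin at the centre of its underside, z up
- pin: loose plain round steel pin lying on the mat, 26 mm diameter, 64 mm long, about 0.26 kg, it can roll; origin at its middle on the axis, x along the axis. It lies 13 mm (its radius) above the mat; when seated in the groove its axis is 42.4 mm above the V-block's underside, 8.4 mm above the block's top face, and it overhangs the block by 10 mm at each end; gripped across its diameter, keep the fingertips less than 8 mm below the axis so that they clear the block
- objective: loose black lens barrel standing on the mat among the parts, 38 mm diameter, 46 mm high; origin at the centre of its underside; to be left alone
- weight: loose brass check weight with a small knob, standing on the mat among the parts, 32 mm diameter, 41 mm high; origin at the centre of its underside; to be left alone
Mind the look-alikes: they are no part of the job. Of the things like the riser, leave any that is turquoise; of the rest the larger one is meant.

How it is judged:
By the outcome, as a careful person would: the job done as asked, in the order asked, and still so for the second after the job is handed in, with the robot touching nothing.
It also fails if it takes over 120 s, if anything falls off the work surface, if the arm or the gripper's body presses on something with over 40 N, if the wrist force passes 120 N, or if a joint passes its speed limit or range.

## Working session

There is one attempt and no reset: what is moved stays moved. The work goes in short steps, Python scripts to look and compute and a tool call to move; the robot and the scene stay as the last step left them, time stands still between calls to the robot, and variables do not carry over. Pictures are saved under pics/ and viewed, on a budget of 14 in all, crops included, one or two more only if the job needs it, and the job is handed in when it is done.

Besides the shell and the picture viewer there is one more tool, called after "Call:" as name(argument=value, ...), one argument or row to a line, values as JSON. apply_moves: Moves the arm, as the interface text tells. Its arguments: {"type":"object","properties":{"steps":{"type":"array","items":{"type":"object","properties":{"slide":{"type":"array","items":{"type":"number"}},"rot":{"type":"array","items":{"type":"number"}},"claw":{"type":"number"}}}}},"required":["steps"]}

```bash
mkdir -p pics; ls; cat > h.py <<'E'
import numpy as np, cv2
from bench import monitor, imaging, order, spotter
def cap(n,save=None):
    c=imaging.capture(n)
    if save: cv2.imwrite('pics/'+save,c['img'][:,:,::-1])
    return c
def ray(c,uv):
    x=(uv[0]-c['cx'])/c['fx']; y=(uv[1]-c['cy'])/c['fy']
    k=c['k1']; a,b=x,y
    for _ in range(20):
        s=1+k*(a*a+b*b); a,b=x/s,y/s
    T=np.array(c['cam_to_world']); return T[:3,3],T[:3,:3]@np.array([a,-b,-1.])
def at(c,uv,z):
    o,d=ray(c,uv); return o+d*(z-o[2])/d[2]
def proj(c,P):
    T=np.array(c['cam_to_world']); p=T[:3,:3].T@(np.array(P)-T[:3,3])
    a,b=p[0]/-p[2],-p[1]/-p[2]; s=1+c['k1']*(a*a+b*b)
    return np.array([c['cx']+c['fx']*a*s,c['cy']+c['fy']*b*s])
E
python3 - <<'E'
from h import *
for n in ('top','side'):
    c=cap(n,n+'0.png'); print(n,np.round(c['cam_to_world'],3).tolist(),c['fx'],c['k1'])
    for t in 'plate seat riser collar vblock pin objective weight'.split():
        print(t,[(np.round(d['uv']).tolist(),round(d['p'],2)) for d in spotter.find_in(n,t)][:4])
print(monitor.read_state())
E
```

```text
pics
top [[-0.022, 0.996, -0.091, 0.438], [-1.0, -0.02, 0.016, 0.028], [0.014, 0.091, 0.996, 0.979], [0.0, 0.0, 0.0, 1.0]] 449.25746365362477 -0.015226585977494872
plate [([402.0, 224.0], 0.59)]
seat [([418.0, 223.0], 0.6)]
riser [([247.0, 144.0], 0.83), ([266.0, 223.0], 0.71), ([362.0, 312.0], 0.56)]
collar [([208.0, 260.0], 0.56)]
vblock [([168.0, 214.0], 0.71), ([266.0, 220.0], 0.62)]
pin [([263.0, 271.0], 0.93)]
objective [([215.0, 218.0], 0.83)]
weight [([159.0, 262.0], 0.58)]
side [[-0.945, 0.181, -0.271, 0.329], [-0.325, -0.46, 0.826, 0.69], [0.025, 0.869, 0.494, 0.437], [0.0, 0.0, 0.0, 1.0]] 439.0351292948002 0.0017140724067017312
plate [([356.0, 215.0], 0.93)]
seat [([358.0, 204.0], 0.7)]
riser [([436.0, 242.0], 0.88), ([307.0, 272.0], 0.82), ([206.0, 272.0], 0.66)]
collar [([330.0, 341.0], 0.68)]
vblock [([227.0, 358.0], 0.76)]
pin [([358.0, 293.0], 0.87)]
objective [([266.0, 310.0], 0.8), ([357.0, 217.0], 0.32)]
weight [([299.0, 389.0], 0.69)]
{'time': 0.9, 'q': array([-1.33180597e+00,  4.79562444e-02,  9.92001164e-02,  1.62200677e+00,
        2.95339543e-06,  1.44298931e+00]), 'joint_vel': array([ 0.00117004,  0.00122603, -0.00071611, -0.00357986, -0.00041082,
        0.00027463]), 'joint_torque': array([ 1.48621293e-04, -3.38639867e+01,  3.20157874e+01,  8.04632582e-04,
        1.01072280e-04, -5.88726667e-08]), 'eef_pos': array([ 0.18826254, -0.49007217,  0.2503344 ]), 'ee_rot': array([[ 9.33480684e-01,  3.58627680e-01,  1.07817099e-05],
       [ 3.58627680e-01, -9.33480683e-01, -3.17751519e-05],
       [-1.33093108e-06,  3.35281101e-05, -9.99999999e-01]]), 'wrist_force': array([-0.63074872, -0.11726405, -0.78378626]), 'wrist_torque': array([0.07180871, 0.00783528, 0.0221648 ]), 'grip_width': 0.08579585471693302}
```

View pics/top0.png

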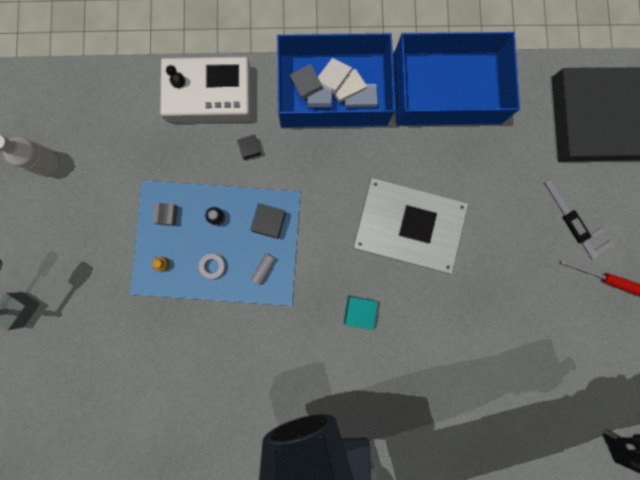

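View pics/side0.png

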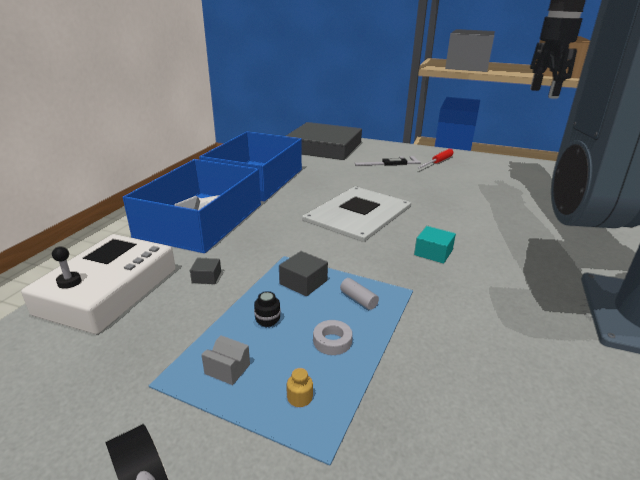

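The top view shows the mat on the robot's left and the plate on its right at (411,225). On the mat are the riser (268,221), V-block (166,214), lens barrel (215,216), collar (211,266), pin (263,269) and weight (160,264). The turquoise block at (362,312) and the small dark one at (249,147) are decoys. The side view agrees.

```bash
cat >> h.py <<'E'
def poly(c,mask,z,roi=None,n=1):
    m=np.zeros(mask.shape[:2],np.uint8); x0,y0,x1,y1=roi or (0,0,640,480)
    m[y0:y1,x0:x1]=(mask[y0:y1,x0:x1]>0)*255
    cs,_=cv2.findContours(m,cv2.RETR_EXTERNAL,cv2.CHAIN_APPROX_NONE)
    k=max(cs,key=cv2.contourArea)[:,0,:].astype(float)
    P=np.array([at(c,p,z)[:2] for p in k])
    (cx,cy),(w,h),a=cv2.minAreaRect((P*1000).astype(np.float32))
    return np.round([cx,cy,w,h,a],1), k
E
python3 - <<'E'
from h import *
c=cap('top')
for n,uv,z in [('riser',(270,219),.044),('collar',(212,266),.022),('vb',(166,213),.038),('pin',(264,269),.017),('obj',(215,216),.05),('weight',(160,264),.04),('seat',(418,224),.016),('plate',(411,225),.012)]:
    print(n,np.round(at(c,uv,z)*1000))
g=c['img'].max(2)
print('seat',poly(c,g<60,.016,(385,195,450,255))[0])
print('plate',poly(c,g>130,.012,(340,165,480,285))[0])
w=cap('wrist'); s=monitor.read_state()
T=np.array(w['cam_to_world']); R=s['ee_rot']
print('wrist cam in tool',np.round(R.T@(T[:3,3]-s['eef_pos']),4),np.round(R.T@T[:3,:3],3).tolist(),w['fx'],w['fy'],w['cx'],w['cy'],w['k1'])
E
```

```text
riser [557. 101.  44.]
collar [462. 227.  22.]
vb [575. 321.  38.]
pin [453. 118.  17.]
obj [565. 215.  50.]
weight [468. 332.  40.]
seat [ 543. -216.   16.]
plate [ 542. -202.   12.]
seat [ 543.5 -215.3   66.2   66.    73.8]
plate [ 542.  -201.8  219.8  160.2   73.8]
wrist cam in tool [ 0.0747 -0.0013 -0.124 ] [[0.002, 0.956, 0.293], [1.0, -0.002, -0.001], [-0.0, 0.293, -0.956]] 372.88286255334987 372.88286255334987 322.38385731472295 239.3616517984855 -0.042511095359147356
```

```bash
cat >> h.py <<'E'
from scipy.spatial.transform import Rotation as Ro
def go(x,y,z,yaw,via=None):
    s=monitor.read_state(); R=s['ee_rot']; p=s['eef_pos']
    t=np.radians(yaw); c,S=np.cos(t),np.sin(t)
    Rt=np.array([[c,S,0],[S,-c,0],[0,0,-1.]])
    print('t%.1f'%s['time'],'TCP',np.round(p*1000,1),'yaw %.2f'%np.degrees(np.arctan2(R[1,0],R[0,0])),'F',np.round(s['wrist_force'],1),'w %.4f'%s['grip_width'])
    print('slide',np.round(R.T@(np.array([x,y,z])-p)*1000,1),'rot',np.round(Ro.from_matrix(R.T@Rt).as_rotvec(degrees=True),2))
E
python3 - <<'E'
from h import *
c=cap('top')
a,b=at(c,(372,182),.012),at(c,(467,205),.012); d=b-a;print('plate long dir',np.degrees(np.arctan2(d[1],d[0])),np.linalg.norm(d))
go(.53,-.215,.28,105)
E
```

```text
plate long dir -104.84391299376708 0.21400889866297046
t1.1 TCP [ 188.3 -490.1  250.4] yaw 21.01 F [ 0.1  0.9 -0.1] w 0.0853
slide [ 417.6 -134.2  -29.7] rot [ 1.000e-02  0.000e+00 -8.399e+01]
```

Call:
apply_moves(
  steps=[
    {"slide": [418,-134,-30],"rot": [0,0,-84],"claw": 0},
    {"slide": [418,-134,-30],"rot": [0,0,-84],"claw": 0},
    {"slide": [418,-134,-30],"rot": [0,0,-84],"claw": 0},
    {"slide": [418,-134,-30],"rot": [0,0,-84],"claw": 0},
    {"slide": [418,-134,-30],"rot": [0,0,-84],"claw": 0},
    {"slide": [418,-134,-30],"rot": [0,0,-84],"claw": 0},
    {"slide": [418,-134,-30],"rot": [0,0,-84],"claw": 0},
    {"slide": [418,-134,-30],"rot": [0,0,-84],"claw": 0},
    {"slide": [418,-134,-30],"rot": [0,0,-84],"claw": 0},
    {"slide": [418,-134,-30],"rot": [0,0,-84],"claw": 0},
    {"slide": [418,-134,-30],"rot": [0,0,-84],"claw": 0},
    {"slide": [418,-134,-30],"rot": [0,0,-84],"claw": 0},
    {"slide": [418,-134,-30],"rot": [0,0,-84],"claw": 0},
    {"slide": [418,-134,-30],"rot": [0,0,-84],"claw": 0},
    {"slide": [418,-134,-30],"rot": [0,0,-84],"claw": 0},
    {"slide": [418,-134,-30],"rot": [0,0,-84],"claw": 0},
  ],
)

```text
time: 2.38
eef_pos: [0.5298, -0.2158, 0.2804]
ee_rot: [[-0.256, 0.967, -0.0], [0.967, 0.256, -0.0], [-0.0, -0.0, -1.0]]
wrist_force: [-0.1, 0.1, -0.3]
grip_width: 0.0854
```

```bash
python3 - <<'E'
from h import *
w=cap('wrist','w1.png')
go(.5,.2,.3,105)
E
```

```text
t2.4 TCP [ 529.8 -215.8  280.4] yaw 104.86 F [-0.8  0.4 -0.1] w 0.0852
slide [409.6  77.9 -19.6] rot [-0.    0.   -0.14]
```

View pics/w1.png

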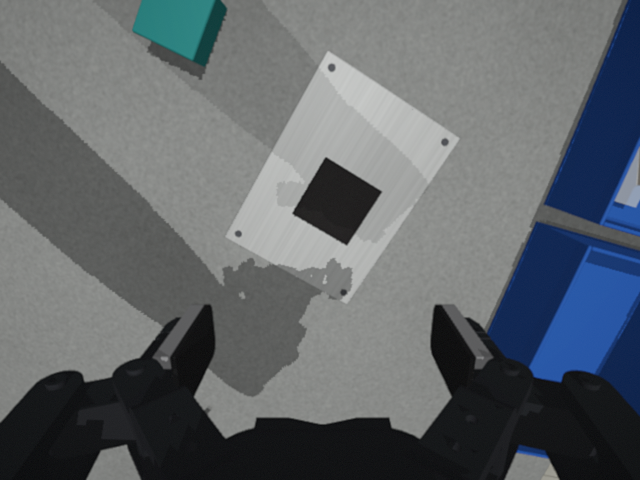

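The wrist view shows the plate with the rubber seat at (337,201), plus the turquoise decoy. Next I measure the seat in this view.

```bash
python3 - <<'E'
from h import *
w=cap('wrist'); g=w['img'].max(2)
r,k=poly(w,g<60,.016,(265,140,400,260)); print('seat',r)
for uv in [(332,68),(445,142),(238,234),(344,292)]: print(np.round(at(w,uv,.012)*1000,1))
for uv in [(329,51),(459,138),(226,237),(348,303)]: print(np.round(at(w,uv,.012)*1000,1))
E
```

```text
seat [ 544.2 -213.9   68.1   68.2   73.9]
[505.2 -87.8  12. ]
[ 635.8 -125.2   12. ]
[ 450.1 -276.6   12. ]
[ 581.7 -313.4   12. ]
[498.4 -73.8  12. ]
[ 648.4 -117.5   12. ]
[ 438.  -283.4   12. ]
[ 590.  -325.7   12. ]
```

Call:
apply_moves(
  steps=[
    {"slide": [410,78,-20],"rot": [0,0,0],"claw": 0},
    {"slide": [410,78,-20],"rot": [0,0,0],"claw": 0},
    {"slide": [410,78,-20],"rot": [0,0,0],"claw": 0},
    {"slide": [410,78,-20],"rot": [0,0,0],"claw": 0},
    {"slide": [410,78,-20],"rot": [0,0,0],"claw": 0},
    {"slide": [410,78,-20],"rot": [0,0,0],"claw": 0},
    {"slide": [410,78,-20],"rot": [0,0,0],"claw": 0},
    {"slide": [410,78,-20],"rot": [0,0,0],"claw": 0},
    {"slide": [410,78,-20],"rot": [0,0,0],"claw": 0},
    {"slide": [410,78,-20],"rot": [0,0,0],"claw": 0},
    {"slide": [410,78,-20],"rot": [0,0,0],"claw": 0},
    {"slide": [410,78,-20],"rot": [0,0,0],"claw": 0},
    {"slide": [410,78,-20],"rot": [0,0,0],"claw": 0},
  ],
)

```text
time: 3.57
eef_pos: [0.4999, 0.2, 0.3004]
ee_rot: [[-0.257, 0.967, 0.0], [0.967, 0.257, -0.001], [-0.001, -0.0, -1.0]]
wrist_force: [0.2, -0.0, -0.2]
grip_width: 0.0849
```

```bash
python3 - <<'E'
from h import *
w=cap('wrist','w2.png')
go(.5,.2,.3,105)
E
```

```text
t3.6 TCP [500.1 199.4 300.4] yaw 104.79 F [0.1 0.4 0.1] w 0.0855
slide [0.6 0.1 0.4] rot [-0.01  0.04 -0.21]
```

View pics/w2.png

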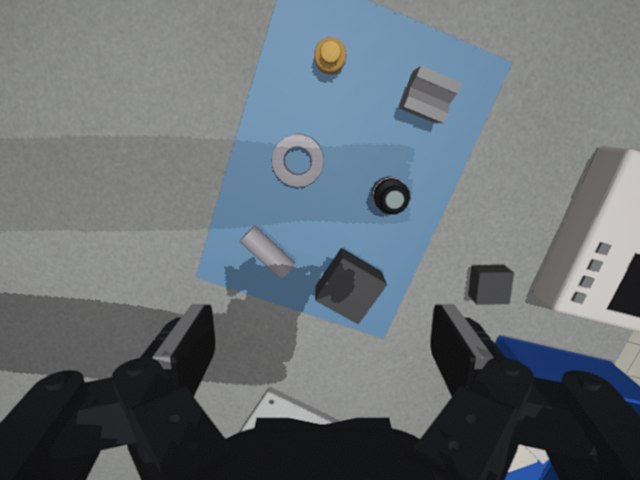

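The wrist view shows the riser (351,286), pin (267,251), collar (298,160), V-block (431,95), lens barrel (391,196) and weight (330,54).

```bash
python3 - <<'E'
from h import *
w=cap('wrist'); im=w['img'].astype(int)
def ang(a,b,z):
    p,q=at(w,a,z),at(w,b,z); d=q-p; return np.round(p*1000),np.round(q*1000),round(np.degrees(np.arctan2(d[1],d[0])),1),round(np.linalg.norm(d)*1000,1)
print('riser',ang((386,283),(358,323),.044), ang((316,288),(358,323),.044))
print('pin',ang((245,235),(289,268),.017))
print('vb groove',ang((412,80),(452,95),.028))
print('vb edge',ang((423,67),(460,79),.038))
print('collar',at(w,(298,160),.022)); print('obj',at(w,(394,199),.05),'wt',at(w,(330,50),.04))
go(.557,.101,.19,-73)
E
```

```text
riser (array([592., 129.,  44.]), array([576.,  73.,  44.]), np.float64(-105.8), np.float64(58.0)) (array([518., 103.,  44.]), array([576.,  73.,  44.]), np.float64(-27.5), np.float64(65.1))
pin (array([426., 134.,  17.]), array([484., 108.,  17.]), np.float64(-24.4), np.float64(63.6))
vb groove (array([555., 338.,  28.]), array([599., 335.,  28.]), np.float64(-3.5), np.float64(43.5))
vb edge (array([560., 350.,  38.]), array([598., 350.,  38.]), np.float64(-0.9), np.float64(38.3))
collar [0.4646043  0.23193439 0.022     ]
obj [0.56948839 0.22205114 0.05      ] wt [0.46981054 0.34090731 0.04      ]
t3.7 TCP [500.2 199.  300.4] yaw 104.74 F [ 0.1 -0.1 -0. ] w 0.0854
slide [-109.2   30.   110.5] rot [5.0000e-02 1.0000e-02 1.7774e+02]
```

Call:
apply_moves(
  steps=[
    {"slide": [-109,30,110],"rot": [0,0,31],"claw": 0},
    {"slide": [-109,30,110],"rot": [0,0,31],"claw": 0},
    {"slide": [-109,30,110],"rot": [0,0,31],"claw": 0},
    {"slide": [-109,30,110],"rot": [0,0,31],"claw": 0},
    {"slide": [-109,30,110],"rot": [0,0,31],"claw": 0},
    {"slide": [-109,30,110],"rot": [0,0,31],"claw": 0},
    {"slide": [-109,30,110],"rot": [0,0,31],"claw": 0},
  ],
)

```text
time: 4.25
eef_pos: [0.5569, 0.0994, 0.1904]
ee_rot: [[0.282, 0.959, -0.0], [0.959, -0.282, -0.0], [-0.0, -0.0, -1.0]]
wrist_force: [-0.2, 0.4, 1.4]
grip_width: 0.0855
```

```bash
python3 - <<'E'
from h import *
w=cap('wrist','w3.png')
go(.557,.101,.19,74)
E
```

```text
t4.3 TCP [557.3 100.2 191.4] yaw 73.71 F [0.3 0.5 0.4] w 0.0855
slide [ 0.7 -0.5  1.4] rot [ 0.08 -0.01 -0.29]
```

View pics/w3.png

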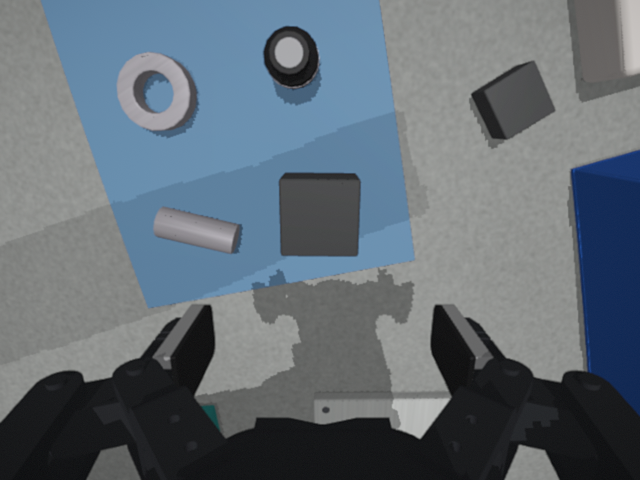

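The riser fills the view almost square to the tool. Its top face runs from (280,180) to (359,255), with the collar at (155,91), the pin at (198,230) and the lens barrel at (290,54).

```bash
python3 - <<'E'
from h import *
w=cap('wrist'); im=w['img'].astype(int)
g=im.max(2); d=(g<80)&(im[:,:,2]-im[:,:,0]<15)
r,k=poly(w,d,.044,(265,160,380,262)); print('riser all',r,k.min(0),k.max(0))
q=[at(w,u,.044)*1000 for u in [(280,180),(359.5,180),(358.5,255.5),(281,255.5)]]
print(np.round(q,1),np.round(np.mean(q,0),1),[round(np.linalg.norm(q[i]-q[i-1]),1) for i in range(4)])
for a,b in((0,1),(3,2),(3,0),(2,1)):
    e=q[b]-q[a];print(np.degrees(np.arctan2(e[1],e[0])))
print(g[210,270:290],g[210,350:370])
m=np.mean(q,0)/1000; go(m[0],m[1],.022,74)
E
```

```text
riser all [557.3 111.6  62.1  58.4  73.8] [279. 174.] [358. 255.]
[[537.9 145.1  44. ]
 [593.4 129.   44. ]
 [578.   72.9  44. ]
 [520.6  89.6  44. ]] [557.5 109.1  44. ] [np.float64(58.2), np.float64(57.8), np.float64(58.2), np.float64(59.8)]
-16.19725789596607
-16.20808930613248
72.70460955225835
74.70237233697593
[160 160 159 159 159 159 160 162 152 101  67  73  75  76  75  76  75  75
  76  75] [ 77  77  76  76  77  77  75  68  82 126 158 161 159 159 159 159 159 159
 159 159]
t4.3 TCP [557.5 100.8 192. ] yaw 73.75 F [0.2 0.1 0.7] w 0.0853
slide [  7.9  -2.8 170. ] rot [ 0.14 -0.03 -0.25]
```

```bash
python3 - <<'E'
from h import *
c=cap('top'); im=c['img']; cr=im[150:310,125:305]
cv2.imwrite('pics/t2.png',cv2.resize(cr[:,:,::-1],None,fx=4,fy=4,interpolation=cv2.INTER_CUBIC))
E
```

```text
(no output)
```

View pics/t2.png

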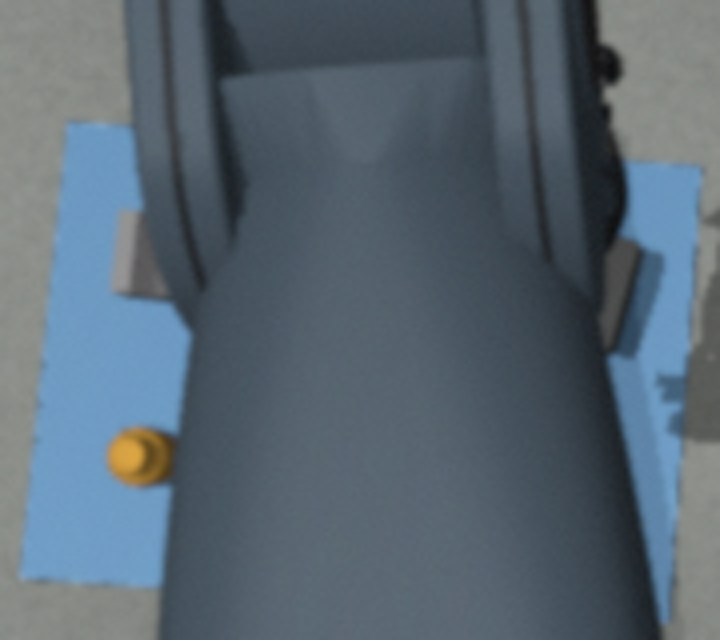

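The arm hides the mat in this view, so I'll measure from the saved first top picture instead.

```bash
python3 - <<'E'
from h import *
im=cv2.imread('pics/top0.png')
cr=im[170:310,125:305]
cv2.imwrite('pics/t3.png',cv2.resize(cr,None,fx=4,fy=4,interpolation=cv2.INTER_CUBIC))
E
```

```text
(no output)
```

View pics/t3.png

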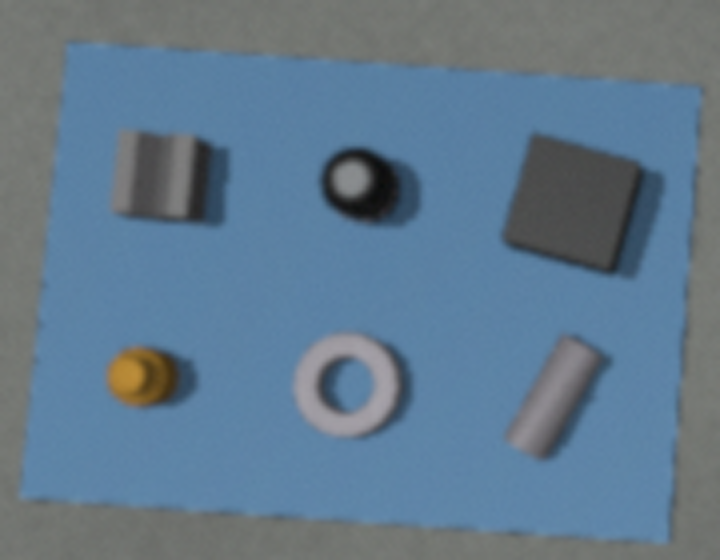

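The crop shows the riser's top corners at (535,135), (637,163), (610,268) and (506,240), the collar at (349,384), the pin running from (590,350) to (525,445), and the V-block at (156,174) with its groove close to world x.

```bash
python3 - <<'E'
from h import *
c=cap('top')
def f(u,z): return np.round(at(c,(u[0]/4+125-.4,u[1]/4+170-.4),z)*1000,1)
q=[f(u,.044) for u in [(535,135),(637,163),(610,268),(506,240)]]
print('riser',np.mean(q,0),[round(np.linalg.norm(q[i]-q[i-1]),1) for i in range(4)])
print('collar',f((349,384),.022),'vb',f((155,175),.038),'obj',f((352,180),.05),'wt',f((130,375),.045))
a,b=f((588,345),.017),f((526,448),.017);print('pin',a,b,(a+b)/2,b-a)
w=cap('wrist'); T=np.array(w['cam_to_world']); s=monitor.read_state(); R=s['ee_rot']
print(np.round(R.T@(T[:3,3]-s['eef_pos']),4),np.round(R.T@T[:3,:3],3).tolist())
for n,u,z in [('collar',(154,90),.022),('obj',(290,52),.05)]: print(n,at(w,u,z))
E
```

```text
riser [555.025 106.5    44.   ] [np.float64(57.3), np.float64(55.6), np.float64(57.0), np.float64(56.4)]
collar [462.6 227.7  22. ] vb [574.1 326.2  38. ] obj [567.7 220.1  50. ] wt [469. 336.  45.]
pin [480.9 101.2  17. ] [426.8 134.9  17. ] [453.85 118.05  17.  ] [-54.1  33.7   0. ]
[ 0.0755 -0.0006 -0.1241] [[0.002, 0.956, 0.293], [1.0, -0.002, -0.001], [-0.0, 0.293, -0.956]]
collar [0.46527601 0.23431562 0.022     ]
obj [0.57092079 0.22482917 0.05      ]
```

Call:
apply_moves(
  steps=[
    {"slide": [6.5,-3,30],"rot": [0,0,0],"claw": 0},
    {"slide": [6.5,-3,70],"rot": [0,0,0],"claw": 0},
    {"slide": [6.5,-3,110],"rot": [0,0,0],"claw": 0},
    {"slide": [6.5,-3,140],"rot": [0,0,0],"claw": 0},
    {"slide": [6.5,-3,158],"rot": [0,0,0],"claw": 0},
    {"slide": [6.5,-3,164],"rot": [0,0,0],"claw": 0},
    {"slide": [6.5,-3,164],"rot": [0,0,0],"claw": 1},
    {"slide": [6.5,-3,164],"rot": [0,0,0],"claw": 1},
    {"slide": [6.5,-3,164],"rot": [0,0,0],"claw": 1},
    {"slide": [6.5,-3,164],"rot": [0,0,0],"claw": 1},
    {"slide": [6.5,-3,164],"rot": [0,0,0],"claw": 1},
    {"slide": [6.5,-3,164],"rot": [0,0,0],"claw": 1},
    {"slide": [6.5,-3,164],"rot": [0,0,0],"claw": 1},
    {"slide": [6.5,-3,164],"rot": [0,0,0],"claw": 1},
  ],
)

```text
time: 5.67
eef_pos: [0.5587, 0.1089, 0.0304]
ee_rot: [[0.279, 0.96, 0.007], [0.96, -0.279, 0.0], [0.002, 0.007, -1.0]]
wrist_force: [0.0, -0.2, 5.7]
grip_width: 0.059
```

```bash
python3 - <<'E'
from h import *
go(.5565,.108,.028,74)
E
```

```text
t5.7 TCP [558.7 108.9  30.4] yaw 73.82 F [ 0.  -0.2  5.7] w 0.0590
slide [-1.5 -1.8  2.4] rot [ 0.38 -0.14 -0.18]
```

Call:
apply_moves(
  steps=[
    {"slide": [0,0,0],"rot": [0,0,0],"claw": 0},
    {"slide": [0,0,0],"rot": [0,0,0],"claw": 0},
    {"slide": [0,0,0],"rot": [0,0,0],"claw": 0},
    {"slide": [0,0,0],"rot": [0,0,0],"claw": 0},
    {"slide": [0,0,-40],"rot": [0,0,0],"claw": 0},
    {"slide": [0,0,-75],"rot": [0,0,0],"claw": 0},
    {"slide": [0,0,-75],"rot": [0,0,-90],"claw": 0},
    {"slide": [0,0,-75],"rot": [0,0,-90],"claw": 0},
    {"slide": [0,0,-75],"rot": [0,0,-90],"claw": 0},
    {"slide": [0,0,-75],"rot": [0,0,-90],"claw": 0},
    {"slide": [0,0,-75],"rot": [0,0,-90],"claw": 0},
    {"slide": [0,0,-75],"rot": [0,0,-90],"claw": 0},
    {"slide": [0,0,-75],"rot": [0,0,-90],"claw": 0},
    {"slide": [0,0,-75],"rot": [0,0,-90],"claw": 0},
    {"slide": [0,0,-75],"rot": [0,0,-90],"claw": 0},
    {"slide": [0,0,-75],"rot": [0,0,-90],"claw": 0},
    {"slide": [0,0,-75],"rot": [0,0,-90],"claw": 0},
    {"slide": [0,0,-75],"rot": [0,0,-90],"claw": 0},
    {"slide": [0,0,-75],"rot": [0,0,-90],"claw": 0},
    {"slide": [0,0,-75],"rot": [0,0,-90],"claw": 0},
  ],
)

```text
time: 7.33
eef_pos: [0.5578, 0.1088, 0.1048]
ee_rot: [[-0.961, 0.278, 0.006], [0.278, 0.961, 0.0], [-0.006, 0.002, -1.0]]
wrist_force: [0.1, -0.5, -0.6]
grip_width: 0.0856
```

```bash
python3 - <<'E'
from h import *
go(.5587,.1089,.028,163.8)
E
```

```text
t7.3 TCP [557.8 108.8 104.8] yaw 163.88 F [ 0.1 -0.5 -0.6] w 0.0856
slide [-0.4  0.2 76.8] rot [0.11 0.33 0.08]
```

Call:
apply_moves(
  steps=[
    {"slide": [-0.5,0,40],"rot": [0.1,0.3,0.1],"claw": 0},
    {"slide": [-0.5,0,65],"rot": [0.1,0.3,0.1],"claw": 0},
    {"slide": [-0.5,0,77],"rot": [0.1,0.3,0.1],"claw": 0},
    {"slide": [-0.5,0,77],"rot": [0.1,0.3,0.1],"claw": 0},
    {"slide": [-0.5,0,77],"rot": [0.1,0.3,0.1],"claw": 1},
    {"slide": [-0.5,0,77],"rot": [0.1,0.3,0.1],"claw": 1},
    {"slide": [-0.5,0,77],"rot": [0.1,0.3,0.1],"claw": 1},
    {"slide": [-0.5,0,77],"rot": [0.1,0.3,0.1],"claw": 1},
    {"slide": [-0.5,0,77],"rot": [0.1,0.3,0.1],"claw": 1},
    {"slide": [-0.5,0,77],"rot": [0.1,0.3,0.1],"claw": 1},
    {"slide": [-0.5,0,77],"rot": [0.1,0.3,0.1],"claw": 1},
  ],
)

```text
time: 8.25
eef_pos: [0.5607, 0.1087, 0.0303]
ee_rot: [[-0.96, 0.28, 0.005], [0.28, 0.96, -0.0], [-0.005, 0.001, -1.0]]
wrist_force: [0.2, 0.2, 6.0]
grip_width: 0.0593
```

```bash
python3 - <<'E'
from h import *
go(.5445,-.214,.15,163.9)
E
```

```text
t8.2 TCP [560.7 108.7  30.3] yaw 163.77 F [0.2 0.2 6. ] w 0.0593
slide [ -75.3 -314.2 -119.7] rot [ 0.07  0.28 -0.13]
```

Call:
apply_moves(
  steps=[
    {"slide": [0,0,-15],"rot": [0,0.3,0],"claw": 1},
    {"slide": [0,0,-45],"rot": [0,0.3,0],"claw": 1},
    {"slide": [0,0,-70],"rot": [0,0.3,0],"claw": 1},
    {"slide": [-8,-25,-70],"rot": [0,0.3,-0.1],"claw": 1},
    {"slide": [-18,-60,-70],"rot": [0,0.3,-0.1],"claw": 1},
    {"slide": [-28,-98,-70],"rot": [0,0.3,-0.1],"claw": 1},
    {"slide": [-38,-136,-70],"rot": [0,0.3,-0.1],"claw": 1},
    {"slide": [-48,-174,-70],"rot": [0,0.3,-0.1],"claw": 1},
    {"slide": [-58,-212,-70],"rot": [0,0.3,-0.1],"claw": 1},
    {"slide": [-66,-250,-70],"rot": [0,0.3,-0.1],"claw": 1},
    {"slide": [-73,-285,-70],"rot": [0,0.3,-0.1],"claw": 1},
    {"slide": [-77,-305,-70],"rot": [0,0.3,-0.1],"claw": 1},
    {"slide": [-78,-313.5,-70],"rot": [0,0.3,-0.1],"claw": 1},
    {"slide": [-78,-313.5,-70],"rot": [0,0.3,-0.1],"claw": 1},
    {"slide": [-78,-313.5,-70],"rot": [0,0.3,-0.1],"claw": 1},
  ],
)

```text
time: 9.5
eef_pos: [0.5468, -0.2131, 0.099]
ee_rot: [[-0.96, 0.278, -0.002], [0.278, 0.96, 0.004], [0.003, 0.003, -1.0]]
wrist_force: [0.1, -0.2, -4.5]
grip_width: 0.059
```

```bash
python3 - <<'E'
from h import *
w=cap('wrist','w4.png')
go(.5472,-.2141,.043,163.9)
T=np.array(w['cam_to_world']);
for n in [(.5454,-.2136)]:
  pass
E
```

```text
t9.6 TCP [ 547.1 -212.4   99.3] yaw 163.92 F [-0.1  0.5 -5.3] w 0.0590
slide [-0.7 -1.7 56.3] rot [ 0.19 -0.15  0.02]
```

View pics/w4.png

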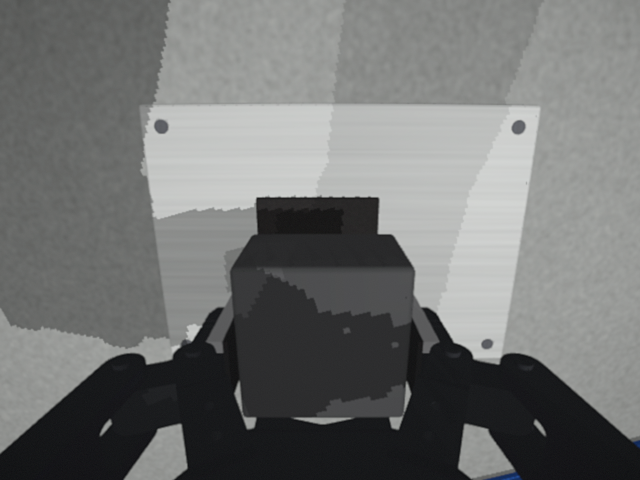

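The picture shows the riser gripped square. The seat's near edge runs (257,197)–(379,197), and the riser's lower front edge runs (253,235)–(393,235).

```bash
python3 - <<'E'
from h import *
w=cap('wrist'); s=monitor.read_state(); R=s['ee_rot'];p=s['eef_pos']
g=w['img'].max(2).astype(int)
for r in (205,212,220): print(r,[x for x in range(235,400) if g[r,x]<75][:1],[x for x in range(235,400) if g[r,x]<75][-1:])
print(g[188:204,300],g[225:245,320])
for n,u,z in [('seat L',(257,197),.016),('seat R',(379.5,197),.016),('riserL',(253,235),p[2]-.0263),('riserR',(393.5,235),p[2]-.0263),('rtopL',(232,268),p[2]+.0137),('rtopR',(414,268),p[2]+.0137)]:
    P=at(w,u,z); print(n,np.round(P*1000,1),np.round(R.T@(P-p)*1000,1))
for x,y in [(140,106),(540,106)]:
    P=at(w,(x,y),.012); print(np.round(P*1000,1),np.round(R.T@(P-p)*1000,1))
E
```

```text
205 [256] [376]
212 [256] [376]
220 [256] [376]
[204 203 203 204 204 204 205 197 154  73  33  45  45  44  44  44] [24 26 25 26 23 25 24 23 29 38 41 42 43 42 43 42 44 43 43 42]
seat L [ 501.7 -236.3   16. ] [ 37.  -35.9  83.6]
seat R [ 520.7 -170.    16. ] [37.1 33.  83.8]
riserL [ 509.2 -230.6   73.3] [ 31.5 -28.3  26.3]
riserR [ 525.5 -173.9   73.3] [31.6 30.7 26.5]
rtopL [ 508.6 -230.   113.3] [ 32.4 -27.8 -13.7]
rtopR [ 524.5 -174.6  113.3] [ 32.4  29.9 -13.6]
[ 437.1 -282.3   12. ] [ 86.4 -98.   87.5]
[496.6 -73.   12. ] [ 87.  119.5  88.1]
```

Call:
apply_moves(
  steps=[
    {"slide": [0,-2.2,20],"rot": [0.2,-0.1,0],"claw": 1},
    {"slide": [0,-2.2,38],"rot": [0.2,-0.1,0],"claw": 1},
    {"slide": [0,-2.2,48],"rot": [0.2,-0.1,0],"claw": 1},
    {"slide": [0,-2.2,53],"rot": [0.2,-0.1,0],"claw": 1},
    {"slide": [0,-2.2,56],"rot": [0.2,-0.1,0],"claw": 1},
    {"slide": [0,-2.2,57],"rot": [0.2,-0.1,0],"claw": 1},
    {"slide": [0,-2.2,57],"rot": [0.2,-0.1,0],"claw": 1},
  ],
)

```text
time: 10.18
eef_pos: [0.5474, -0.2141, 0.0434]
ee_rot: [[-0.961, 0.276, 0.001], [0.276, 0.961, -0.001], [-0.001, -0.001, -1.0]]
wrist_force: [-0.4, -0.4, -4.6]
grip_width: 0.0589
```

```bash
python3 - <<'E'
from h import *
go(.5472,-.2141,.16,163.9)
E
```

```text
t10.2 TCP [ 547.4 -214.1   43.4] yaw 163.99 F [-0.4 -0.4 -4.6] w 0.0589
slide [ 1.000e-01 -1.000e-01 -1.166e+02] rot [-0.06  0.08  0.09]
```

Call:
apply_moves(
  steps=[
    {"slide": [0,0,1],"rot": [0,0,0],"claw": 1},
    {"slide": [0,0,2],"rot": [0,0,0],"claw": 1},
    {"slide": [0,0,2],"rot": [0,0,0],"claw": 1},
  ],
)

```text
time: 10.43
eef_pos: [0.5484, -0.2147, 0.0424]
ee_rot: [[-0.961, 0.276, 0.003], [0.276, 0.961, -0.002], [-0.004, -0.001, -1.0]]
wrist_force: [0.3, -0.2, -3.6]
grip_width: 0.0589
```

Call:
apply_moves(
  steps=[
    {"slide": [0,0,1],"rot": [0,0,0],"claw": 1},
    {"slide": [0,0,0.5],"rot": [0,0,0],"claw": 0},
    {"slide": [0,0,0],"rot": [0,0,0],"claw": 0},
    {"slide": [0,0,0],"rot": [0,0,0],"claw": 0},
    {"slide": [0,0,0],"rot": [0,0,0],"claw": 0},
    {"slide": [0,0,-20],"rot": [0,0,0],"claw": 0},
    {"slide": [0,0,-60],"rot": [0,0,0],"claw": 0},
    {"slide": [0,0,-100],"rot": [0,0,0],"claw": 0},
    {"slide": [0,0,-140],"rot": [0,0,0],"claw": 0},
    {"slide": [0,0,-160],"rot": [0,0,0],"claw": 0},
    {"slide": [0,0,-160],"rot": [0,0,0],"claw": 0},
  ],
)

```text
time: 11.35
eef_pos: [0.5511, -0.216, 0.2107]
ee_rot: [[-0.961, 0.276, 0.016], [0.276, 0.961, -0.009], [-0.017, -0.004, -1.0]]
wrist_force: [0.2, -0.6, 1.0]
grip_width: 0.0857
```

```bash
python3 - <<'E'
from h import *
w=cap('wrist')
cv2.imwrite('pics/w5.png',cv2.resize(w['img'][120:340,200:440,::-1],None,fx=3,fy=3,interpolation=cv2.INTER_CUBIC))
go(.4625,.2277,.19,164)
E
```

```text
t11.4 TCP [ 550.1 -215.5  207.3] yaw 163.98 F [-0.7 -0.  -0.4] w 0.0854
slide [206.7 401.9  13.3] rot [-0.19  0.73 -0.02]
```

View pics/w5.png

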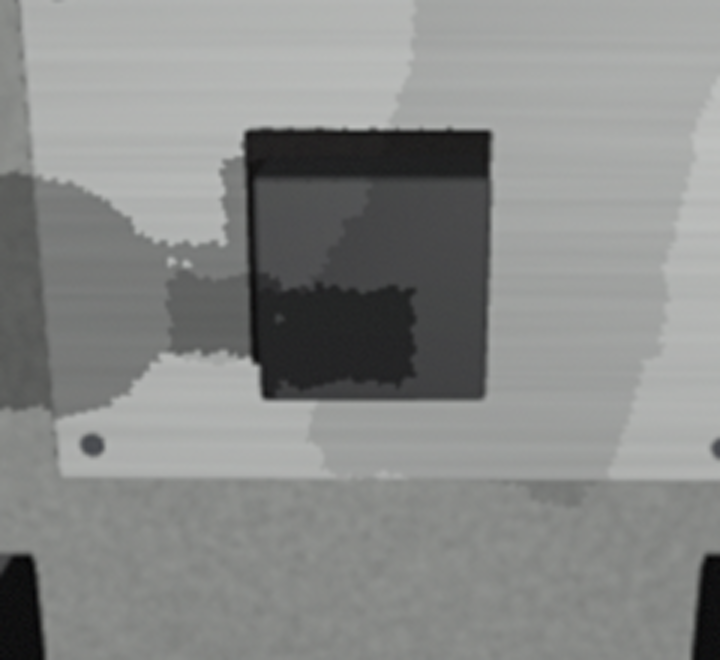

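The crop shows the riser standing square on the seat, with a seat strip visible along the top (rows 130–178) and left. I'll put a number on the offset.

```bash
python3 - <<'E'
from h import *
w=cap('wrist'); s=monitor.read_state(); R=s['ee_rot'];p=s['eef_pos']
g=w['img'].max(2).astype(int)
def c2(u): return (u[0]/3+200-.33,u[1]/3+120-.33)
for n,u,z in [('seatTL',(245,130),.016),('seatTR',(491,130),.016),('rTL',(253,178),.056),('rTR',(490,178),.056),('rBL',(263,399),.056),('rBR',(485,399),.056)]:
    P=at(w,c2(u),z); print(n,np.round(P*1000,1))
a=at(w,c2((245,130)),.016);b=at(w,c2((491,130)),.016)
ex=(b-a)/np.linalg.norm(b-a); ey=np.array([-ex[1],ex[0],0]); 
ey=-ey if (at(w,c2((253,399)),.016)-a)@ey<0 else ey
ctr=(a+b)/2+ey*.035; r=np.mean([at(w,c2(u),.056) for u in [(253,178),(490,178),(263,399),(485,399)]],0)
print('seat',ctr*1000,'riser',r*1000,'diff along',(r-ctr)@ex*1000,(r-ctr)@ey*1000,'yaw',np.degrees(np.arctan2(ex[1],ex[0])))
E
```

```text
seatTL [ 499.4 -236.1   16. ]
seatTR [ 518.1 -170.4   16. ]
rTL [ 508.1 -232.3   56. ]
rTR [ 524.  -176.4   56. ]
rBL [ 563.7 -247.2   56. ]
rBR [ 579.5 -191.6   56. ]
seat [ 542.43244808 -212.85376247   16.        ] riser [ 543.85071094 -211.85573347   56.        ] diff along 1.34804224361126 1.0910148983657113 yaw 74.1183658903662
```

Call:
apply_moves(
  steps=[
    {"slide": [5,0.5,17],"rot": [-0.2,0.7,0],"claw": 0},
    {"slide": [5,0.5,17],"rot": [-0.2,0.7,0],"claw": 0},
    {"slide": [5,0.5,17],"rot": [-0.2,0.7,0],"claw": 0},
    {"slide": [5,0.5,17],"rot": [-0.2,0.7,0],"claw": 0},
  ],
)

```text
time: 11.78
eef_pos: [0.5435, -0.2127, 0.1857]
ee_rot: [[-0.961, 0.276, -0.007], [0.276, 0.961, 0.004], [0.007, 0.002, -1.0]]
wrist_force: [0.5, -0.2, 0.4]
grip_width: 0.0853
```

```bash
cat >> h.py <<'E'
def subrect(w,mask_img,z,uvs):
    """refine 4 corners (TL,TR,BR,BL) by fitting edges on gray gradient; returns world centre, corners"""
    g=cv2.GaussianBlur(w['img'].max(2).astype(np.float32),(0,0),1)
    L=[]
    for i in range(4):
        a,b=np.array(uvs[i],float),np.array(uvs[(i+1)%4],float); d=b-a; n=np.array([-d[1],d[0]])/np.linalg.norm(d); pts=[]
        for t in np.linspace(.15,.85,25):
            q=a+t*d; o=np.arange(-5,5.01,.25); s=cv2.remap(g,(q[0]+o*n[0]).astype(np.float32)[None],(q[1]+o*n[1]).astype(np.float32)[None],1)[0]
            k=np.argmax(abs(np.gradient(s))); pts.append(q+o[k]*n)
        vx,vy,x0,y0=cv2.fitLine(np.array(pts,np.float32),cv2.DIST_HUBER,0,.01,.01).ravel(); L.append(np.cross([x0,y0,1],[x0+vx,y0+vy,1]))
    c=[np.cross(L[i-1],L[i]) for i in range(4)]; c=np.array([v[:2]/v[2] for v in c])
    P=np.array([at(w,u,z) for u in c])*1000
    return c,P,P.mean(0)
E
python3 - <<'E'
from h import *
w=cap('wrist')
cv2.imwrite('pics/w6.png',w['img'][:,:,::-1])
g=w['img'].max(2)
# predict riser corners from estimate, then refine
t=np.radians(74); ex=np.array([np.cos(t),np.sin(t),0])*.03; ey=np.array([-np.sin(t),np.cos(t),0])*.03
m=np.array([.54385,-.21185,.056])
uv=[proj(w,m-ex+ey),proj(w,m+ex+ey),proj(w,m+ex-ey),proj(w,m-ex-ey)]
c,P,ce=subrect(w,None,.056,uv); print(np.round(uv).tolist(),np.round(c,1).tolist(),np.round(P,1).tolist(),np.round(ce,1))
go(.4625,.2277,.156,164)
E
```

```text
[[278.0, 196.0], [365.0, 196.0], [362.0, 277.0], [281.0, 277.0]] [[275.7, 200.3], [364.1, 200.5], [361.5, 279.5], [278.2, 279.7]] [[509.2, -235.0, 56.0], [526.2, -176.3, 56.0], [582.7, -192.5, 56.0], [566.0, -251.5, 56.0]] [ 546.  -213.8   56. ]
t11.8 TCP [ 543.9 -212.8  186.4] yaw 163.98 F [-0.6  0.1  0.2] w 0.0854
slide [199.6 400.9  32.2] rot [ 0.09 -0.35 -0.02]
```

View pics/w6.png

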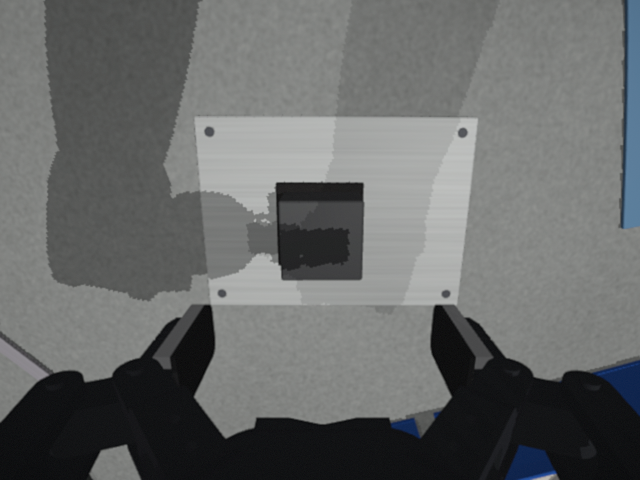

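The riser is at (546, −214), within about 1 mm of the seat centre. Next is the collar.

Call:
apply_moves(
  steps=[
    {"slide": [199,404.5,32],"rot": [0.1,-0.3,0],"claw": 0},
    {"slide": [199,404.5,32],"rot": [0.1,-0.3,0],"claw": 0},
    {"slide": [199,404.5,32],"rot": [0.1,-0.3,0],"claw": 0},
    {"slide": [199,404.5,32],"rot": [0.1,-0.3,0],"claw": 0},
    {"slide": [199,404.5,32],"rot": [0.1,-0.3,0],"claw": 0},
    {"slide": [199,404.5,32],"rot": [0.1,-0.3,0],"claw": 0},
    {"slide": [199,404.5,32],"rot": [0.1,-0.3,0],"claw": 0},
    {"slide": [199,404.5,32],"rot": [0.1,-0.3,0],"claw": 0},
    {"slide": [199,404.5,32],"rot": [0.1,-0.3,0],"claw": 0},
    {"slide": [199,404.5,32],"rot": [0.1,-0.3,0],"claw": 0},
    {"slide": [199,404.5,32],"rot": [0.1,-0.3,0],"claw": 0},
    {"slide": [199,404.5,32],"rot": [0.1,-0.3,0],"claw": 0},
    {"slide": [199,404.5,32],"rot": [0.1,-0.3,0],"claw": 0},
    {"slide": [199,404.5,32],"rot": [0.1,-0.3,0],"claw": 0},
    {"slide": [199,404.5,32],"rot": [0.1,-0.3,0],"claw": 0},
    {"slide": [199,404.5,32],"rot": [0.1,-0.3,0],"claw": 0},
  ],
)

```text
time: 13.17
eef_pos: [0.4647, 0.2297, 0.1565]
ee_rot: [[-0.961, 0.278, -0.0], [0.278, 0.961, -0.0], [0.0, -0.0, -1.0]]
wrist_force: [-0.3, -0.4, -0.5]
grip_width: 0.0855
```

```bash
cat >> h.py <<'E'
def ring(w,z,uv0,r0=17,r1=30,plo=None):
    """outer-edge circle of bright ring against mat via saturation mask"""
    im=w['img'].astype(int); sat=im[:,:,2]-im[:,:,0]
    m=(sat<25)&(im.max(2)>90); m=m.astype(np.uint8)
    n,lab,st,cen=cv2.connectedComponentsWithStats(m); h,ww=m.shape
    best=min((i for i in range(1,n) if 800<st[i,4]<30000),key=lambda i:np.hypot(*(cen[i]-uv0)))
    return (lab==best),st[best]
E
python3 - <<'E'
from h import *
w=cap('wrist','w7.png')
u=proj(w,(.464,.231,.022)); m,st=ring(w,.022,u); print(u,st)
r,k=poly(w,m,.022); P=np.array([at(w,q,.022)[:2] for q in k],np.float32)*1000
print('minrect',r,'circle',cv2.minEnclosingCircle(P),cv2.fitEllipse(P))
q=np.array([at(w,q,.022)[:2] for q in k]);
cs,_=cv2.findContours(m.astype(np.uint8),cv2.RETR_CCOMP,cv2.CHAIN_APPROX_NONE)
for c in cs:
    if len(c)>40: print(len(c),cv2.fitEllipse(np.array([at(w,x,.022)[:2] for x in c[:,0].astype(float)],np.float32)*1000))
go(.464,.231,.02,164)
E
```

```text
[322.32854396 233.09733903] [ 285  192   77   76 3177]
minrect [463.  231.7  55.   55.2  84.4] circle ((462.14886474609375, 232.09417724609375), 28.624757766723633) ((462.7296142578125, 232.1399383544922), (54.151432037353516, 55.72440719604492), 52.066139221191406)
227 ((462.7296142578125, 232.1399383544922), (54.151432037353516, 55.72440719604492), 52.066139221191406)
119 ((463.54986572265625, 231.87908935546875), (30.49695587158203, 31.065393447875977), 133.25953674316406)
t13.2 TCP [464.7 229.7 156.5] yaw 163.84 F [-0.3 -0.4 -0.2] w 0.0857
slide [  0.9   1.1 136.5] rot [-0.01 -0.02 -0.16]
```

Call:
apply_moves(
  steps=[
    {"slide": [2.2,1.6,40],"rot": [0,0,0],"claw": 0},
    {"slide": [2.2,1.6,80],"rot": [0,0,0],"claw": 0},
    {"slide": [2.2,1.6,110],"rot": [0,0,0],"claw": 0},
    {"slide": [2.2,1.6,127],"rot": [0,0,0],"claw": 0},
    {"slide": [2.2,1.6,131],"rot": [0,0,0],"claw": 0},
    {"slide": [2.2,1.6,131],"rot": [0,0,0],"claw": 0},
    {"slide": [2.2,1.6,131],"rot": [0,0,0],"claw": 1},
    {"slide": [2.2,1.6,131],"rot": [0,0,0],"claw": 1},
    {"slide": [2.2,1.6,131],"rot": [0,0,0],"claw": 1},
    {"slide": [2.2,1.6,131],"rot": [0,0,0],"claw": 1},
    {"slide": [2.2,1.6,131],"rot": [0,0,0],"claw": 1},
    {"slide": [2.2,1.6,131],"rot": [0,0,0],"claw": 1},
    {"slide": [2.2,1.6,131],"rot": [0,0,0],"claw": 1},
    {"slide": [2.2,1.6,131],"rot": [0,0,0],"claw": 1},
  ],
)

```text
time: 14.38
eef_pos: [0.4654, 0.2323, 0.0288]
ee_rot: [[-0.96, 0.278, 0.005], [0.278, 0.96, 0.001], [-0.005, 0.002, -1.0]]
wrist_force: [-1.1, -1.3, 5.7]
grip_width: 0.053
```

```bash
python3 - <<'E'
from h import *
go(.546,-.2137,.12,164)
E
```

```text
t14.4 TCP [465.4 232.3  28.8] yaw 163.83 F [-1.1 -1.3  5.7] w 0.0530
slide [-202.1 -405.7  -91. ] rot [ 0.12  0.27 -0.17]
```

Call:
apply_moves(
  steps=[
    {"slide": [0,0,-15],"rot": [0.1,0.3,0],"claw": 1},
    {"slide": [0,0,-45],"rot": [0.1,0.3,0],"claw": 1},
    {"slide": [0,0,-75],"rot": [0.1,0.3,0],"claw": 1},
    {"slide": [0,0,-91],"rot": [0.1,0.3,0],"claw": 1},
    {"slide": [0,0,-91],"rot": [0.1,0.3,0],"claw": 1},
  ],
)

```text
time: 14.8
eef_pos: [0.4685, 0.2335, 0.1259]
ee_rot: [[-0.96, 0.278, 0.01], [0.278, 0.96, 0.004], [-0.008, 0.007, -1.0]]
wrist_force: [1.3, 0.6, -1.9]
grip_width: 0.0528
```

```bash
python3 - <<'E'
from h import *
w=cap('wrist','w8.png')
go(.546,-.2137,.12,164)
E
```

```text
t14.8 TCP [467.2 233.  123. ] yaw 163.84 F [ 0.1 -0.  -2.9] w 0.0527
slide [-200.  -407.2    2.3] rot [ 0.25  0.29 -0.16]
```

View pics/w8.png

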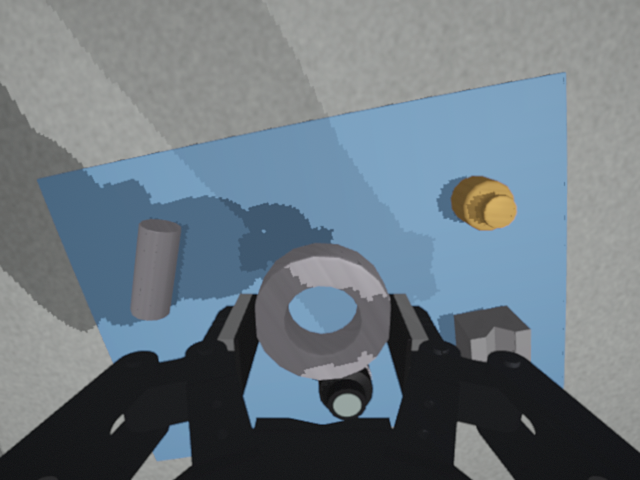

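The collar hangs level in the jaws, spanning columns 257–390 and rows 243–378.

```bash
python3 - <<'E'
from h import *
w=cap('wrist'); s=monitor.read_state(); R=s['ee_rot'];p=s['eef_pos']
def tl(u,zt):  # intersect with tool-frame plane z=zt (mm)
    o,d=ray(w,u); o=R.T@(o-p);d=R.T@d; return np.round((o+d*(zt/1000-o[2])/d[2])*1000,1)
for u,z in [((323,379),6.8),((256.5,316),6.8),((390.5,316),6.8),((323,287.5),6.8),((285,308),6.8),((361.5,308),6.8),((323,243),24.8)]: print(u,tl(u,z))
g=cv2.GaussianBlur(w['img'],(0,0),1).max(2); print(g[240:300:2,323].tolist())
E
```

```text
(323, 379) [-28.9   2.5   6.8]
(256.5, 316) [  1.1 -24.1   6.8]
(390.5, 316) [ 1.2 29.4  6.8]
(323, 287.5) [13.6  2.4  6.8]
(285, 308) [  4.7 -12.6   6.8]
(361.5, 308) [ 4.7 17.7  6.8]
(323, 243) [26.   2.4 24.8]
[111, 107, 98, 95, 94, 92, 94, 99, 132, 168, 169, 165, 165, 166, 167, 168, 169, 168, 167, 166, 164, 164, 163, 169, 176, 176, 176, 176, 176, 176]
```

Call:
apply_moves(
  steps=[
    {"slide": [-200,-407,2],"rot": [0.25,0.3,-0.15],"claw": 1},
    {"slide": [-200,-407,2],"rot": [0.25,0.3,-0.15],"claw": 1},
    {"slide": [-200,-407,2],"rot": [0.25,0.3,-0.15],"claw": 1},
    {"slide": [-200,-407,2],"rot": [0.25,0.3,-0.15],"claw": 1},
    {"slide": [-200,-407,2],"rot": [0.25,0.3,-0.15],"claw": 1},
    {"slide": [-200,-407,2],"rot": [0.25,0.3,-0.15],"claw": 1},
    {"slide": [-200,-407,2],"rot": [0.25,0.3,-0.15],"claw": 1},
    {"slide": [-200,-407,2],"rot": [0.25,0.3,-0.15],"claw": 1},
    {"slide": [-200,-407,2],"rot": [0.25,0.3,-0.15],"claw": 1},
    {"slide": [-200,-407,2],"rot": [0.25,0.3,-0.15],"claw": 1},
    {"slide": [-200,-407,2],"rot": [0.25,0.3,-0.15],"claw": 1},
    {"slide": [-200,-407,2],"rot": [0.25,0.3,-0.15],"claw": 1},
    {"slide": [-200,-407,2],"rot": [0.25,0.3,-0.15],"claw": 1},
    {"slide": [-200,-407,2],"rot": [0.25,0.3,-0.15],"claw": 1},
    {"slide": [-200,-407,2],"rot": [0.25,0.3,-0.15],"claw": 1},
    {"slide": [-200,-407,2],"rot": [0.25,0.3,-0.15],"claw": 1},
  ],
)

```text
time: 16.23
eef_pos: [0.5439, -0.2124, 0.1174]
ee_rot: [[-0.962, 0.274, -0.006], [0.274, 0.962, -0.0], [0.006, -0.002, -1.0]]
wrist_force: [-0.1, 0.6, -2.6]
grip_width: 0.0529
```

```bash
python3 - <<'E'
from h import *
w=cap('wrist'); cv2.imwrite('pics/w9.png',cv2.resize(w['img'][180:400,200:440,::-1],None,fx=3,fy=3,interpolation=cv2.INTER_CUBIC))
go(.546,-.2137,.082,164)
s=monitor.read_state(); T=np.array(w['cam_to_world']); R=s['ee_rot']
print('mount',np.round(R.T@(T[:3,3]-s['eef_pos'])*1000,1))
E
```

```text
t16.3 TCP [ 544.1 -212.5  117.8] yaw 164.11 F [ 0.3  0.4 -3.4] w 0.0529
slide [-2.3 -0.6 35.8] rot [-0.13 -0.28  0.11]
mount [  75.5    1.1 -123.6]
```

View pics/w9.png

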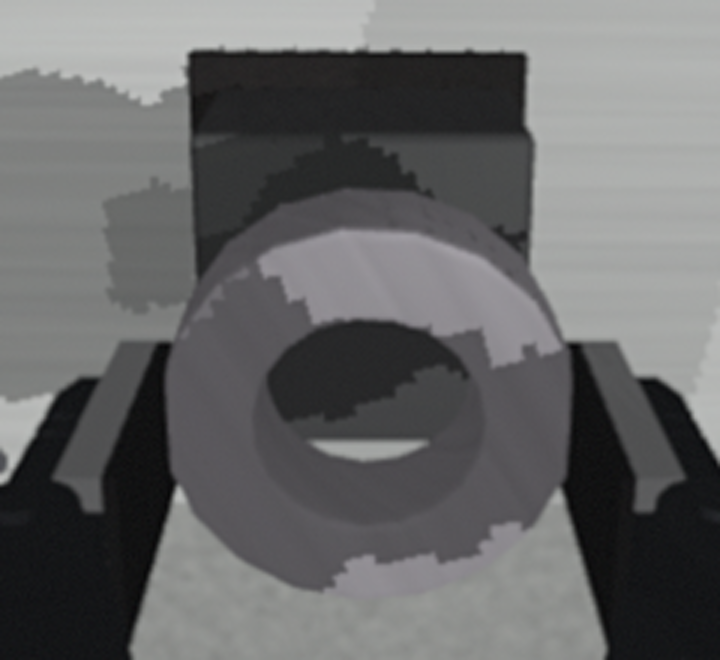

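The crop shows the collar level above the riser. The riser's top edges are at row 132 (columns 192–533) and row 440 through the bore. The collar's top spans rows 230–597 and columns 167–570.

```bash
python3 - <<'E'
from h import *
w=cap('wrist'); s=monitor.read_state(); R=s['ee_rot'];p=s['eef_pos']; print(p)
def tl(u,zt):
    u=(u[0]/3+200-.33,u[1]/3+180-.33)
    o,d=ray(w,u); o=R.T@(o-p);d=R.T@d; return np.round((o+d*(zt/1000-o[2])/d[2])*1000,1)
zr=(p[2]-.056)*1000
print('riser',tl((192,132),zr),tl((533,132),zr),tl((368,440),zr))
print('collar',tl((368,230),6.8),tl((368,597),6.8),tl((166,405),6.8),tl((571,405),6.8),'bot',tl((368,188),24.8),'bore',tl((368,321),6.8),tl((368,525),6.8))
E
```

```text
[ 0.544291   -0.21268646  0.11805718]
riser [ 27.1 -29.   62.1] [27.3 29.5 62.1] [-32.4   1.3  62.1]
collar [29.1  1.2  6.8] [-24.9   1.3   6.8] [  4.8 -25.1   6.8] [ 4.9 27.8  6.8] bot [28.8  1.2 24.8] bore [16.8  1.3  6.8] [-13.3   1.3   6.8]
```

Call:
apply_moves(
  steps=[
    {"slide": [-4.5,-0.9,12],"rot": [-0.1,-0.3,0],"claw": 1},
    {"slide": [-4.5,-0.9,24],"rot": [-0.1,-0.3,0],"claw": 1},
    {"slide": [-4.5,-0.9,31],"rot": [-0.1,-0.3,0],"claw": 1},
    {"slide": [-4.5,-0.9,34],"rot": [-0.1,-0.3,0],"claw": 1},
    {"slide": [-4.5,-0.9,36],"rot": [-0.1,-0.3,0],"claw": 1},
    {"slide": [-4.5,-0.9,37],"rot": [-0.1,-0.3,0],"claw": 1},
    {"slide": [-4.5,-0.9,37],"rot": [-0.1,-0.3,0],"claw": 1},
  ],
)

```text
time: 16.92
eef_pos: [0.5483, -0.2149, 0.0812]
ee_rot: [[-0.962, 0.274, 0.001], [0.274, 0.962, -0.001], [-0.001, -0.001, -1.0]]
wrist_force: [-0.8, 0.6, -2.8]
grip_width: 0.0527
```

```bash
python3 - <<'E'
from h import *
go(.5482,-.2144,.0808,164)
E
```

```text
t16.9 TCP [ 548.3 -214.9   81.2] yaw 164.10 F [-0.8  0.6 -2.8] w 0.0527
slide [0.3 0.5 0.4] rot [-0.05  0.08  0.1 ]
```

Call:
apply_moves(
  steps=[
    {"slide": [0,0.3,0.7],"rot": [0,0,0],"claw": 1},
    {"slide": [0,0.3,1.4],"rot": [0,0,0],"claw": 1},
    {"slide": [0,0.3,1.4],"rot": [0,0,0],"claw": 1},
    {"slide": [0,0.3,1],"rot": [0,0,0],"claw": 0},
    {"slide": [0,0.3,1],"rot": [0,0,0],"claw": 0},
    {"slide": [0,0.3,1],"rot": [0,0,0],"claw": 0},
    {"slide": [0,0.3,1],"rot": [0,0,0],"claw": 0},
    {"slide": [0,0.3,-20],"rot": [0,0,0],"claw": 0},
    {"slide": [0,0.3,-55],"rot": [0,0,0],"claw": 0},
    {"slide": [0,0.3,-90],"rot": [0,0,0],"claw": 0},
    {"slide": [0,0.3,-120],"rot": [0,0,0],"claw": 0},
    {"slide": [0,0.3,-127],"rot": [0,0,0],"claw": 0},
    {"slide": [0,0.3,-127],"rot": [0,0,0],"claw": 0},
    {"slide": [0,0.3,-127],"rot": [0,0,0],"claw": 0},
  ],
)

```text
time: 18.08
eef_pos: [0.5485, -0.2146, 0.2083]
ee_rot: [[-0.962, 0.274, 0.002], [0.274, 0.962, -0.002], [-0.002, -0.001, -1.0]]
wrist_force: [-0.6, -0.3, 0.2]
grip_width: 0.0856
```

```bash
python3 - <<'E'
from h import *
w=cap('wrist'); cv2.imwrite('pics/w10.png',cv2.resize(w['img'][140:340,210:430,::-1],None,fx=3,fy=3,interpolation=cv2.INTER_CUBIC))
go(.575,.328,.172,180)
E
```

```text
t18.1 TCP [ 547.8 -214.2  206.8] yaw 164.10 F [-0.1 -0.4 -0.4] w 0.0852
slide [122.4 528.9  34.6] rot [ -0.02  -0.03 -15.9 ]
```

View pics/w10.png

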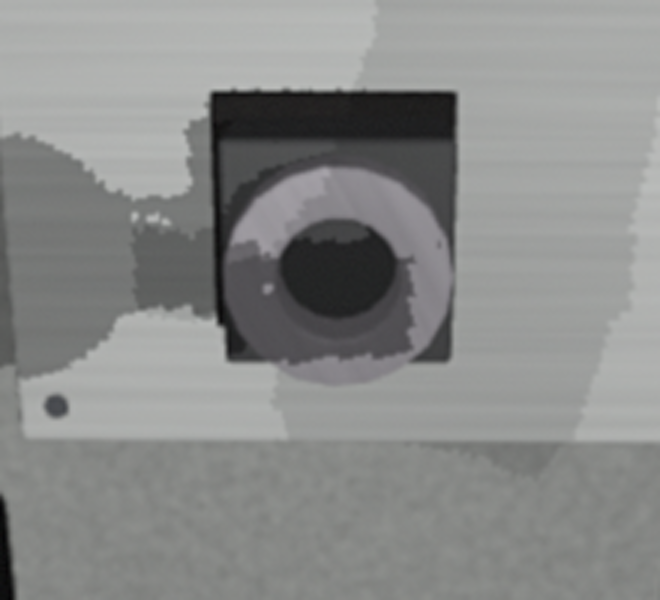

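The collar lies flat on the riser. Its top spans rows 166–385 and columns 223–454, and the riser's top spans rows 138–361.

```bash
python3 - <<'E'
from h import *
w=cap('wrist')
f=lambda u,z: at(w,(u[0]/3+210-.33,u[1]/3+140-.33),z)*1000
r=[f(u,.056) for u in [(219,138),(457,138),(451,361),(228,361)]]
c=[f(u,.074) for u in [(338,166),(338,385),(223,275),(455,275)]]
b=[f(u,.074) for u in [(338,218),(338,340),(277,279),(399,279)]]
rc=np.mean(r,0); cc=np.array([(c[0]+c[1])/2,(c[2]+c[3])/2]); 
print('riser',rc.round(1),np.linalg.norm(r[0]-r[1]),np.linalg.norm(r[1]-r[2]),'collar',cc.round(1),np.linalg.norm(c[0]-c[1]),np.linalg.norm(c[2]-c[3]))
t=np.radians(164); tx=np.array([np.cos(t),np.sin(t),0]); ty=np.array([np.sin(t),-np.cos(t),0])
print('tool x off',(cc[0]-rc)@tx,'tool y off',(cc[1]-rc)@ty)
E
```

```text
riser [ 544.6 -212.    56. ] 58.62268868540433 58.402638751817825 collar [[ 546.2 -212.7   74. ]
 [ 545.4 -212.2   74. ]] 54.32378627397014 55.33875303881273
tool x off -1.7065505767219304 tool y off 0.06067743648526461
```

Call:
apply_moves(
  steps=[
    {"slide": [122,531,35],"rot": [0,0,-14],"claw": 0},
    {"slide": [122,531,35],"rot": [0,0,-14],"claw": 0},
    {"slide": [122,531,35],"rot": [0,0,-14],"claw": 0},
    {"slide": [122,531,35],"rot": [0,0,-14],"claw": 0},
    {"slide": [122,531,35],"rot": [0,0,-14],"claw": 0},
    {"slide": [122,531,35],"rot": [0,0,-14],"claw": 0},
    {"slide": [122,531,35],"rot": [0,0,-14],"claw": 0},
    {"slide": [122,531,35],"rot": [0,0,-14],"claw": 0},
    {"slide": [122,531,35],"rot": [0,0,-14],"claw": 0},
    {"slide": [122,531,35],"rot": [0,0,-14],"claw": 0},
    {"slide": [122,531,35],"rot": [0,0,-14],"claw": 0},
    {"slide": [122,531,35],"rot": [0,0,-14],"claw": 0},
    {"slide": [122,531,35],"rot": [0,0,-14],"claw": 0},
    {"slide": [122,531,35],"rot": [0,0,-14],"claw": 0},
    {"slide": [122,531,35],"rot": [0,0,-14],"claw": 0},
    {"slide": [122,531,35],"rot": [0,0,-14],"claw": 0},
    {"slide": [122,531,35],"rot": [0,0,-14],"claw": 0},
    {"slide": [122,531,35],"rot": [0,0,-14],"claw": 0},
  ],
)

```text
time: 19.68
eef_pos: [0.5757, 0.3283, 0.171]
ee_rot: [[-0.999, 0.035, -0.003], [0.035, 0.999, -0.0], [0.003, -0.0, -1.0]]
wrist_force: [0.2, 0.3, -0.0]
grip_width: 0.0856
```

```bash
python3 - <<'E'
from h import *
w=cap('wrist'); cv2.imwrite('pics/w11.png',cv2.resize(w['img'][140:340,210:430,::-1],None,fx=3,fy=3,interpolation=cv2.INTER_CUBIC))
go(.576,.330,.028,178)
E
```

```text
t19.7 TCP [575.8 328.3 171.4] yaw 177.97 F [-0.8 -0.2 -0.1] w 0.0855
slide [ -0.5   1.6 143.4] rot [ 0.01 -0.12 -0.03]
```

View pics/w11.png

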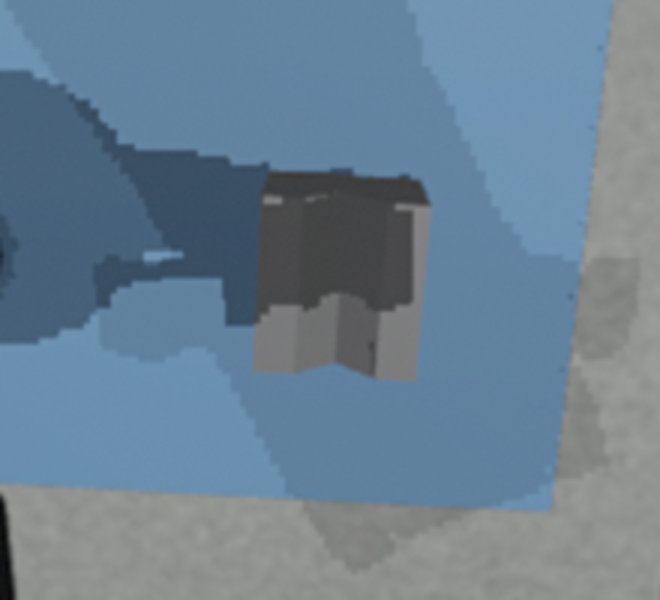

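The V-block's top corners are at (262,196), (431,205), (415,381) and (254,372), so it is turned a few degrees from the tool.

```bash
python3 - <<'E'
from h import *
w=cap('wrist')
u=[(x/3+210-.33,y/3+140-.33) for x,y in [(262,196),(431,205),(415,381),(254,372)]]
P=np.array([at(w,q,.038) for q in u])*1000
print(P.round(1).tolist(),P.mean(0).round(1),[round(np.linalg.norm(P[i]-P[i-1]),1) for i in range(4)])
for a,b in((3,0),(2,1),(0,1),(3,2)):
    e=P[b]-P[a]; print(np.degrees(np.arctan2(e[1],e[0])))
m=P.mean(0)/1000; go(m[0],m[1],.026,174)
E
```

```text
[[553.4, 312.5, 38.0], [556.9, 352.1, 38.0], [600.9, 347.7, 38.0], [597.2, 308.2, 38.0]] [577.1 330.1  38. ] [np.float64(44.0), np.float64(39.7), np.float64(44.2), np.float64(39.6)]
174.39116981647507
174.34953260576495
84.97795111064218
84.66448396879709
t19.8 TCP [575.9 328.5 171.6] yaw 177.97 F [ 0.3 -0.5 -0. ] w 0.0855
slide [ -1.4   1.6 145.6] rot [ 0.02 -0.11  3.97]
```

Call:
apply_moves(
  steps=[
    {"slide": [-1.4,1.6,40],"rot": [0,-0.1,3.5],"claw": 0},
    {"slide": [-1.4,1.6,80],"rot": [0,-0.1,3.5],"claw": 0},
    {"slide": [-1.4,1.6,115],"rot": [0,-0.1,3.5],"claw": 0},
    {"slide": [-1.4,1.6,136],"rot": [0,-0.1,3.5],"claw": 0},
    {"slide": [-1.4,1.6,145],"rot": [0,-0.1,3.5],"claw": 0},
    {"slide": [-1.4,1.6,145],"rot": [0,-0.1,3.5],"claw": 0},
    {"slide": [-1.4,1.6,145],"rot": [0,-0.1,3.5],"claw": 1},
    {"slide": [-1.4,1.6,145],"rot": [0,-0.1,3.5],"claw": 1},
    {"slide": [-1.4,1.6,145],"rot": [0,-0.1,3.5],"claw": 1},
    {"slide": [-1.4,1.6,145],"rot": [0,-0.1,3.5],"claw": 1},
    {"slide": [-1.4,1.6,145],"rot": [0,-0.1,3.5],"claw": 1},
    {"slide": [-1.4,1.6,145],"rot": [0,-0.1,3.5],"claw": 1},
    {"slide": [-1.4,1.6,145],"rot": [0,-0.1,3.5],"claw": 1},
    {"slide": [-1.4,1.6,145],"rot": [0,-0.1,3.5],"claw": 1},
    {"slide": [-1.4,1.6,145],"rot": [0,-0.1,3.5],"claw": 1},
  ],
)

```text
time: 21.03
eef_pos: [0.5791, 0.3306, 0.0298]
ee_rot: [[-0.995, 0.097, 0.005], [0.097, 0.995, 0.001], [-0.005, 0.002, -1.0]]
wrist_force: [-0.0, -1.2, 6.0]
grip_width: 0.0388
```

```bash
python3 - <<'E'
from h import *
go(.5468,-.214,.15,254)
s=monitor.read_state(); print(s['ee_rot'].T@(np.array([.5771,.3301,.004])-s['eef_pos'])*1000)
E
```

```text
t21.0 TCP [579.1 330.6  29.8] yaw 174.46 F [-0.  -1.2  6. ] w 0.0388
slide [ -21.  -544.9 -121.1] rot [ -0.1    0.31 -79.54]
[ 2.07712655 -0.70446467 25.79720048]
```

Call:
apply_moves(
  steps=[
    {"slide": [0,0,-15],"rot": [-0.1,0.3,0],"claw": 1},
    {"slide": [0,0,-45],"rot": [-0.1,0.3,0],"claw": 1},
    {"slide": [0,0,-85],"rot": [-0.1,0.3,0],"claw": 1},
    {"slide": [0,0,-116],"rot": [-0.1,0.3,0],"claw": 1},
    {"slide": [-2,-30,-116],"rot": [-0.1,0.3,-5],"claw": 1},
    {"slide": [-4,-68,-116],"rot": [-0.1,0.3,-11],"claw": 1},
    {"slide": [-5,-108,-116],"rot": [-0.1,0.3,-17],"claw": 1},
    {"slide": [-7,-148,-116],"rot": [-0.1,0.3,-23],"claw": 1},
    {"slide": [-8,-188,-116],"rot": [-0.1,0.3,-29],"claw": 1},
    {"slide": [-10,-228,-116],"rot": [-0.1,0.3,-35],"claw": 1},
    {"slide": [-11,-268,-116],"rot": [-0.1,0.3,-41],"claw": 1},
    {"slide": [-13,-308,-116],"rot": [-0.1,0.3,-47],"claw": 1},
    {"slide": [-14,-348,-116],"rot": [-0.1,0.3,-53],"claw": 1},
    {"slide": [-16,-388,-116],"rot": [-0.1,0.3,-59],"claw": 1},
    {"slide": [-17,-428,-116],"rot": [-0.1,0.3,-65],"claw": 1},
    {"slide": [-19,-466,-116],"rot": [-0.1,0.3,-71],"claw": 1},
    {"slide": [-20,-500,-116],"rot": [-0.1,0.3,-76],"claw": 1},
    {"slide": [-21,-525,-116],"rot": [-0.1,0.3,-79],"claw": 1},
    {"slide": [-21,-538,-116],"rot": [-0.1,0.3,-79.5],"claw": 1},
    {"slide": [-21.4,-543,-116],"rot": [-0.1,0.3,-79.5],"claw": 1},
  ],
)

```text
time: 22.7
eef_pos: [0.5463, -0.2145, 0.1437]
ee_rot: [[-0.279, -0.96, -0.002], [-0.96, 0.279, 0.0], [0.0, 0.002, -1.0]]
wrist_force: [-0.2, 0.1, -3.9]
grip_width: 0.039
```

```bash
python3 - <<'E'
from h import *
go(.5474,-.212,.145,254)
E
```

```text
t22.7 TCP [ 546.3 -214.5  143.7] yaw -106.23 F [-0.2  0.1 -3.9] w 0.0390
slide [-2.6 -0.3 -1.3] rot [ 0.09 -0.01 -0.23]
```

Call:
apply_moves(
  steps=[
    {"slide": [-2.6,-0.3,0],"rot": [0.1,0,-0.2],"claw": 1},
    {"slide": [-2.6,-0.3,0],"rot": [0.1,0,-0.2],"claw": 1},
    {"slide": [-2.6,-0.3,0],"rot": [0.1,0,-0.2],"claw": 1},
  ],
)

```text
time: 22.95
eef_pos: [0.5472, -0.2104, 0.1431]
ee_rot: [[-0.275, -0.962, -0.001], [-0.962, 0.275, 0.001], [-0.001, 0.001, -1.0]]
wrist_force: [-0.1, 0.4, -4.5]
grip_width: 0.039
```

```bash
python3 - <<'E'
from h import *
w=cap('wrist'); cv2.imwrite('pics/w12.png',cv2.resize(w['img'][140:440,180:460,::-1],None,fx=2.5,fy=2,interpolation=cv2.INTER_CUBIC)[:600])
go(.5474,-.212,.0998,254)
E
```

```text
t23.0 TCP [ 547.4 -210.4  143.3] yaw -105.93 F [ 0.1  0.9 -5. ] w 0.0393
slide [ 1.6 -0.5 43.5] rot [0.05 0.04 0.07]
```

View pics/w12.png

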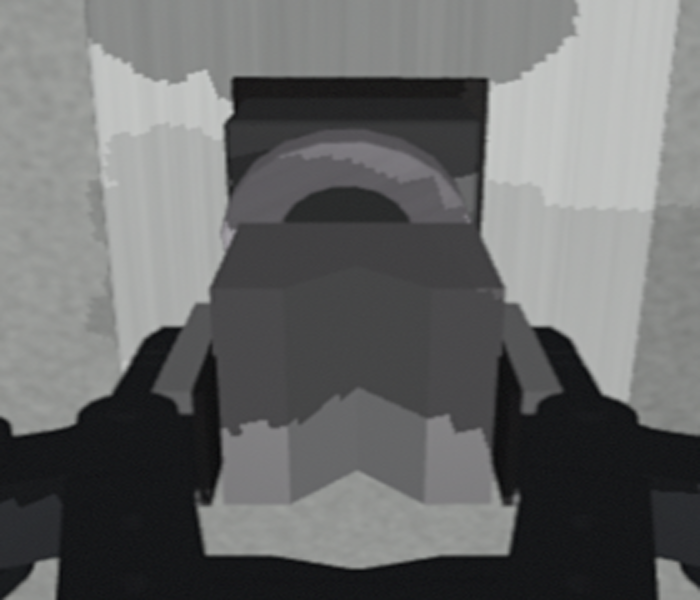

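The V-block hangs upright over the collar. Its lower front edge is at row 222, columns 237–480, the collar's top rim is at row 141, and the bore spans columns 284–411 with its edge at row 187.

```bash
python3 - <<'E'
from h import *
w=cap('wrist'); s=monitor.read_state(); R=s['ee_rot'];p=s['eef_pos']; print(p)
def tl(u,zt):
    u=(u[0]/2.5+180-.3,u[1]/2+140-.25)
    o,d=ray(w,u); o=R.T@(o-p);d=R.T@d; return np.round((o+d*(zt/1000-o[2])/d[2])*1000,1)
zc=(p[2]-.074)*1000; zr=zc+18
print('collar far',tl((347,141),zc),'bore far',tl((347,187),zc),'bore l,r',tl((284,222),zc),tl((411,222),zc),'outer',tl((228,222),zc),tl((472,222),zc))
print('riser far',tl((228,121),zr),tl((483,121),zr))
print('block bot',tl((237,222),25.8),tl((480,222),25.8),'top',tl((211,288),-8.2),tl((503,288),-8.2), 'topnear',tl((222,504),-8.2),tl((492,504),-8.2))
E
```

```text
[ 0.54748606 -0.21051426  0.14352095]
collar far [30.5 -1.1 69.5] bore far [17.8 -1.1 69.5] bore l,r [  7.9 -14.9  69.5] [ 7.9 12.9 69.5] outer [  7.8 -27.2  69.5] [ 7.9 26.3 69.5]
riser far [ 32.3 -28.6  87.5] [32.5 30.  87.5]
block bot [ 22.7 -19.3  25.8] [22.8 21.9 25.8] top [ 22.5 -18.7  -8.2] [22.6 20.7 -8.2] topnear [-21.4 -19.1  -8.2] [-21.4  21.3  -8.2]
```

Call:
apply_moves(
  steps=[
    {"slide": [1.8,-1.2,15],"rot": [0,0,0],"claw": 1},
    {"slide": [1.8,-1.2,28],"rot": [0,0,0],"claw": 1},
    {"slide": [1.8,-1.2,36],"rot": [0,0,0],"claw": 1},
    {"slide": [1.8,-1.2,40],"rot": [0,0,0],"claw": 1},
    {"slide": [1.8,-1.2,42],"rot": [0,0,0],"claw": 1},
    {"slide": [1.8,-1.2,43],"rot": [0,0,0],"claw": 1},
    {"slide": [1.8,-1.2,43],"rot": [0,0,0],"claw": 1},
  ],
)

```text
time: 23.63
eef_pos: [0.5485, -0.2125, 0.101]
ee_rot: [[-0.274, -0.962, 0.0], [-0.962, 0.274, 0.0], [-0.0, -0.0, -1.0]]
wrist_force: [-0.9, 0.0, -4.2]
grip_width: 0.0392
```

```bash
python3 - <<'E'
from h import *
go(.5474,-.212,.0998,254)
E
```

```text
t23.6 TCP [ 548.5 -212.5  101. ] yaw -105.91 F [-0.9  0.  -4.2] w 0.0392
slide [-0.2  1.2  1.2] rot [-0.02  0.02  0.09]
```

Call:
apply_moves(
  steps=[
    {"slide": [0,0.2,0.8],"rot": [0,0,0],"claw": 1},
    {"slide": [0,0.2,1.6],"rot": [0,0,0],"claw": 1},
    {"slide": [0,0.2,2.2],"rot": [0,0,0],"claw": 1},
    {"slide": [0,0.2,2.2],"rot": [0,0,0],"claw": 1},
  ],
)

```text
time: 23.97
eef_pos: [0.5488, -0.2128, 0.0998]
ee_rot: [[-0.274, -0.962, 0.002], [-0.962, 0.274, -0.001], [0.0, -0.002, -1.0]]
wrist_force: [-0.4, -0.7, -1.5]
grip_width: 0.039
```

Contact: the wrist force dropped from −4.2 N to −1.5 N. Releasing.

Call:
apply_moves(
  steps=[
    {"slide": [0,0,0.5],"rot": [0,0,0],"claw": 0},
    {"slide": [0,0,0.5],"rot": [0,0,0],"claw": 0},
    {"slide": [0,0,0.5],"rot": [0,0,0],"claw": 0},
    {"slide": [0,0,0.5],"rot": [0,0,0],"claw": 0},
    {"slide": [0,0,0],"rot": [0,0,0],"claw": 0},
    {"slide": [0,0,-20],"rot": [0,0,0],"claw": 0},
    {"slide": [0,0,-55],"rot": [0,0,0],"claw": 0},
    {"slide": [0,0,-90],"rot": [0,0,0],"claw": 0},
    {"slide": [0,0,-120],"rot": [0,0,0],"claw": 0},
    {"slide": [0,0,-140],"rot": [0,0,0],"claw": 0},
    {"slide": [0,0,-140],"rot": [0,0,0],"claw": 0},
    {"slide": [0,0,-140],"rot": [0,0,0],"claw": 0},
  ],
)

```text
time: 24.97
eef_pos: [0.5496, -0.2132, 0.2421]
ee_rot: [[-0.274, -0.962, 0.006], [-0.962, 0.274, -0.003], [0.001, -0.007, -1.0]]
wrist_force: [1.0, -0.3, -0.9]
grip_width: 0.0852
```

```bash
python3 - <<'E'
from h import *
w=cap('wrist'); cv2.imwrite('pics/w13.png',cv2.resize(w['img'][140:340,210:430,::-1],None,fx=3,fy=3,interpolation=cv2.INTER_CUBIC))
go(.455,.12,.151,150)
E
```

```text
t25.0 TCP [ 548.7 -212.8  240. ] yaw -105.91 F [-0.1 -0.4  0. ] w 0.0858
slide [-294.4  181.6   88.4] rot [ -0.12   0.14 104.09]
```

View pics/w13.png

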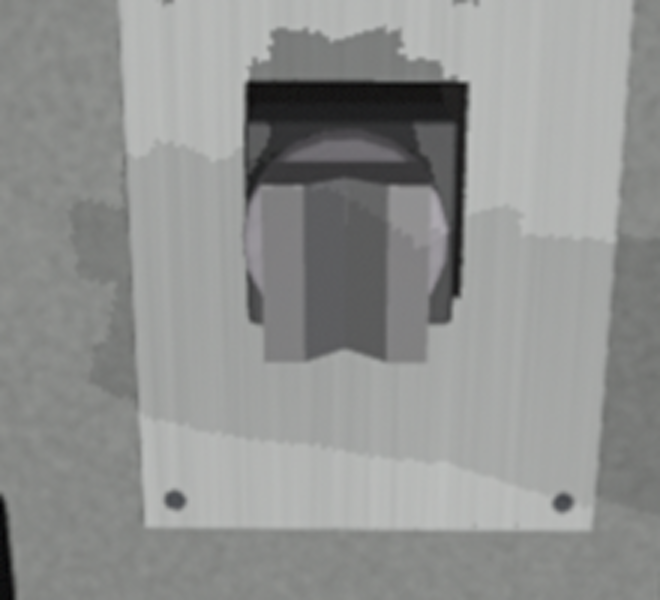

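The V-block stands upright on the collar with its groove along the plate's long side. Its top spans columns 259–433 and rows 185–361, and the collar's columns 245–447 are concentric with it.

```bash
python3 - <<'E'
from h import *
w=cap('wrist')
f=lambda u,z: at(w,(u[0]/3+210-.33,u[1]/3+140-.33),z)*1000
V=np.array([f(u,.108) for u in [(259,185),(433,185),(427,361),(264,361)]]); v=V.mean(0)
e=V[0]-V[3]; print('vb',v.round(1),np.linalg.norm(V[0]-V[1]),np.linalg.norm(e),'yaw',np.degrees(np.arctan2(e[1],e[0])))
t=np.radians(254); tx=np.array([np.cos(t),np.sin(t),0]); ty=np.array([np.sin(t),-np.cos(t),0])
c=f((346,137),.074)-28*tx; cy=(f((245,240),.074)+f((447,240),.074))/2
r=(f((247,122),.056)+f((466,122),.056))/2-30*tx; s_=(f((247,83),.016)+f((467,83),.016))/2-35*tx
for n,q in(('collar',c),('collar y',cy),('riser',r),('seat',s_)): print(n,q.round(1),'vb-it in tool x,y',((v-q)@tx).round(1),((v-q)@ty).round(1))
E
```

```text
vb [ 546.2 -213.5  108. ] 40.403271090897285 43.471191138340025 yaw -105.37103906266414
collar [ 546.2 -213.1   74. ] vb-it in tool x,y 0.3 -0.0
collar y [ 545.9 -213.5   74. ] vb-it in tool x,y -0.1 -0.2
riser [ 543.5 -211.8   56. ] vb-it in tool x,y 0.9 -3.0
seat [ 542.6 -212.9   16. ] vb-it in tool x,y -0.5 -3.6
```

Call:
apply_moves(
  steps=[
    {"slide": [-294,182,88],"rot": [0,0,102],"claw": 0},
    {"slide": [-294,182,88],"rot": [0,0,102],"claw": 0},
    {"slide": [-294,182,88],"rot": [0,0,102],"claw": 0},
    {"slide": [-294,182,88],"rot": [0,0,102],"claw": 0},
    {"slide": [-294,182,88],"rot": [0,0,102],"claw": 0},
    {"slide": [-294,182,88],"rot": [0,0,102],"claw": 0},
    {"slide": [-294,182,88],"rot": [0,0,102],"claw": 0},
    {"slide": [-294,182,88],"rot": [0,0,102],"claw": 0},
    {"slide": [-294,182,88],"rot": [0,0,102],"claw": 0},
    {"slide": [-294,182,88],"rot": [0,0,102],"claw": 0},
    {"slide": [-294,182,88],"rot": [0,0,102],"claw": 0},
    {"slide": [-294,182,88],"rot": [0,0,102],"claw": 0},
    {"slide": [-294,182,88],"rot": [0,0,102],"claw": 0},
    {"slide": [-294,182,88],"rot": [0,0,102],"claw": 0},
    {"slide": [-294,182,88],"rot": [0,0,102],"claw": 0},
    {"slide": [-294,182,88],"rot": [0,0,102],"claw": 0},
    {"slide": [-294,182,88],"rot": [0,0,102],"claw": 0},
    {"slide": [-294,182,88],"rot": [0,0,102],"claw": 0},
    {"slide": [-294,182,88],"rot": [0,0,102],"claw": 0},
  ],
)

```text
time: 26.65
eef_pos: [0.4533, 0.12, 0.15]
ee_rot: [[-0.884, 0.467, -0.001], [0.467, 0.884, 0.0], [0.001, -0.0, -1.0]]
wrist_force: [1.1, 0.2, -0.4]
grip_width: 0.0853
```

```bash
python3 - <<'E'
from h import *
w=cap('wrist','w14.png')
go(.455,.12,.151,152)
im=w['img'].astype(int); sat=im[:,:,2]-im[:,:,0]
m=((sat<30)).astype(np.uint8); u=proj(w,(.455,.12,.017)); print(u)
n,lab,st,cen=cv2.connectedComponentsWithStats(m)
for i in range(1,n):
    if st[i,4]>500: print(st[i],cen[i].round())
i=lab[int(u[1]),int(u[0])]
if i: print('pin',poly(w,lab==i,.017)[0])
E
```

```text
t26.7 TCP [453.5 120.1 150.3] yaw 152.15 F [-0.7  0.8 -0. ] w 0.0853
slide [-1.4  0.7 -0.7] rot [-0.   -0.02  0.15]
[322.11234372 237.36542249]
[     0      0    640    480 184488] [245. 256.]
[ 588   84   52   51 2258] [616. 111.]
[ 306  189   39   95 3319] [324. 235.]
[ 483  279   67   63 3008] [517. 311.]
pin [456.1 121.3  26.   70.8  60. ]
```

Call:
apply_moves(
  steps=[
    {"slide": [-0.2,2,40],"rot": [0,0,2],"claw": 0},
    {"slide": [-0.2,2,80],"rot": [0,0,2],"claw": 0},
    {"slide": [-0.2,2,108],"rot": [0,0,2],"claw": 0},
    {"slide": [-0.2,2,121],"rot": [0,0,2],"claw": 0},
    {"slide": [-0.2,2,124],"rot": [0,0,2],"claw": 0},
    {"slide": [-0.2,2,124],"rot": [0,0,2],"claw": 0},
    {"slide": [-0.2,2,124],"rot": [0,0,2],"claw": 1},
    {"slide": [-0.2,2,124],"rot": [0,0,2],"claw": 1},
    {"slide": [-0.2,2,124],"rot": [0,0,2],"claw": 1},
    {"slide": [-0.2,2,124],"rot": [0,0,2],"claw": 1},
    {"slide": [-0.2,2,124],"rot": [0,0,2],"claw": 1},
    {"slide": [-0.2,2,124],"rot": [0,0,2],"claw": 1},
    {"slide": [-0.2,2,124],"rot": [0,0,2],"claw": 1},
    {"slide": [-0.2,2,124],"rot": [0,0,2],"claw": 1},
    {"slide": [-0.2,2,124],"rot": [0,0,2],"claw": 1},
    {"slide": [-0.2,2,124],"rot": [0,0,2],"claw": 1},
    {"slide": [-0.2,2,124],"rot": [0,0,2],"claw": 1},
    {"slide": [-0.2,2,124],"rot": [0,0,2],"claw": 1},
  ],
)

```text
time: 28.2
eef_pos: [0.4556, 0.1219, 0.0276]
ee_rot: [[-0.867, 0.498, 0.002], [0.498, 0.867, 0.0], [-0.002, 0.001, -1.0]]
wrist_force: [0.1, 0.5, 6.1]
grip_width: 0.0241
```

```bash
python3 - <<'E'
from h import *
go(.547,-.214,.19,74)
s=monitor.read_state(); print(s['ee_rot'].T@(np.array([.4546,.1218,.017])-s['eef_pos'])*1000)
E
```

```text
t28.2 TCP [455.6 121.9  27.6] yaw 150.15 F [0.1 0.5 6.1] w 0.0241
slide [-246.7 -245.6 -162.3] rot [1.200e-01 3.000e-02 7.615e+01]
[ 0.86252143 -0.59394185 10.64034906]
```

Call:
apply_moves(
  steps=[
    {"slide": [0.8,0,-0.5],"rot": [0,0,0],"claw": 0.4},
    {"slide": [0.8,0,-1],"rot": [0,0,0],"claw": 0.4},
    {"slide": [0.8,0,-1.3],"rot": [0,0,0],"claw": 0.4},
    {"slide": [0.8,0,-1.3],"rot": [0,0,0],"claw": 0.4},
    {"slide": [0.8,0,-1.3],"rot": [0,0,0],"claw": 0.4},
    {"slide": [0.8,0,-1.3],"rot": [0,0,0],"claw": 1},
    {"slide": [0.8,0,-1.3],"rot": [0,0,0],"claw": 1},
    {"slide": [0.8,0,-1.3],"rot": [0,0,0],"claw": 1},
    {"slide": [0.8,0,-1.3],"rot": [0,0,0],"claw": 1},
    {"slide": [0.8,0,-1.3],"rot": [0,0,0],"claw": 1},
    {"slide": [0.8,0,-1.3],"rot": [0,0,0],"claw": 1},
    {"slide": [0.8,0,-1.3],"rot": [0,0,0],"claw": 1},
    {"slide": [0.8,0,-1.3],"rot": [0,0,0],"claw": 1},
  ],
)

```text
time: 29.28
eef_pos: [0.4549, 0.1223, 0.029]
ee_rot: [[-0.867, 0.498, 0.002], [0.498, 0.867, 0.0], [-0.002, 0.001, -1.0]]
wrist_force: [-0.5, -0.6, 2.1]
grip_width: 0.024
```

```bash
python3 - <<'E'
from h import *
go(.547,-.214,.17,74)
s=monitor.read_state(); print(s['ee_rot'].T@(np.array([.4546,.1218,.017])-s['eef_pos'])*1000)
E
```

```text
t29.3 TCP [454.9 122.3  29. ] yaw 150.15 F [-0.5 -0.6  2.1] w 0.0240
slide [-247.5 -245.7 -140.9] rot [1.200e-01 3.000e-02 7.615e+01]
[ 0.0535462  -0.58687838 12.04206885]
```

Call:
apply_moves(
  steps=[
    {"slide": [0,0,-15],"rot": [0.1,0,0],"claw": 1},
    {"slide": [0,0,-45],"rot": [0.1,0,0],"claw": 1},
    {"slide": [0,0,-85],"rot": [0.1,0,0],"claw": 1},
    {"slide": [0,0,-120],"rot": [0.1,0,0],"claw": 1},
    {"slide": [-15,-15,-131],"rot": [0.1,0,5],"claw": 1},
    {"slide": [-40,-40,-131],"rot": [0.1,0,11],"claw": 1},
    {"slide": [-65,-64,-131],"rot": [0.1,0,17],"claw": 1},
    {"slide": [-90,-88,-131],"rot": [0.1,0,24],"claw": 1},
    {"slide": [-115,-112,-131],"rot": [0.1,0,31],"claw": 1},
    {"slide": [-140,-138,-131],"rot": [0.1,0,38],"claw": 1},
    {"slide": [-165,-163,-131],"rot": [0.1,0,45],"claw": 1},
    {"slide": [-190,-188,-131],"rot": [0.1,0,52],"claw": 1},
    {"slide": [-213,-211,-131],"rot": [0.1,0,59],"claw": 1},
    {"slide": [-232,-230,-131],"rot": [0.1,0,66],"claw": 1},
    {"slide": [-243,-240,-131],"rot": [0.1,0,72],"claw": 1},
    {"slide": [-248,-245,-131],"rot": [0.1,0,76.1],"claw": 1},
    {"slide": [-248.5,-245.5,-131],"rot": [0.1,0,76.1],"claw": 1},
    {"slide": [-248.5,-245.5,-131],"rot": [0.1,0,76.1],"claw": 1},
    {"slide": [-248.5,-245.5,-131],"rot": [0.1,0,76.1],"claw": 1},
  ],
)

```text
time: 30.87
eef_pos: [0.5474, -0.2136, 0.1592]
ee_rot: [[0.273, 0.962, -0.001], [0.962, -0.273, 0.001], [0.001, -0.001, -1.0]]
wrist_force: [-0.3, -0.4, -2.9]
grip_width: 0.0238
```

```bash
python3 - <<'E'
from h import *
w=cap('wrist'); cv2.imwrite('pics/w15.png',cv2.resize(w['img'][140:440,180:460,::-1],None,fx=2.5,fy=2,interpolation=cv2.INTER_CUBIC))
go(.548,-.2144,.1284,74)
E
```

```text
t30.9 TCP [ 547.6 -213.4  159.5] yaw 74.17 F [-0.6  0.2 -3.1] w 0.0237
slide [-0.9  0.7 31.1] rot [-0.05 -0.03  0.17]
```

View pics/w15.png

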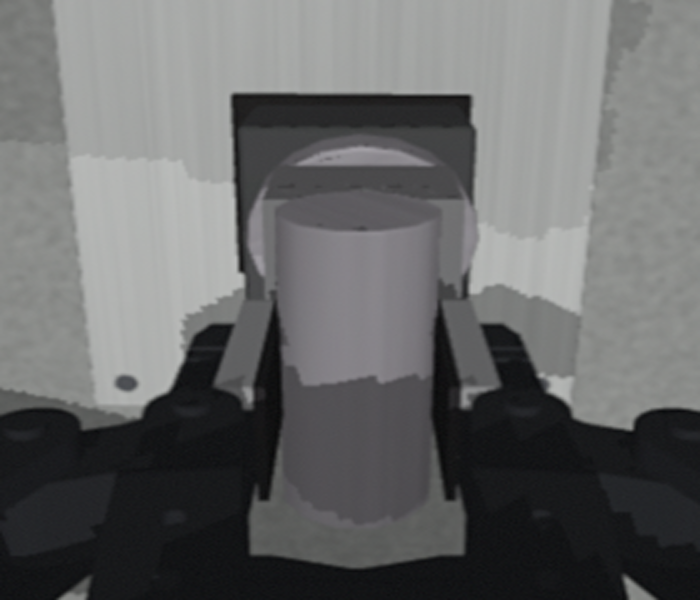

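The pin is gripped over the block, aligned with the groove. Its end face spans columns 275–440 around row 212, and the block's top front edge runs columns 265–464 at row 199.

```bash
python3 - <<'E'
from h import *
w=cap('wrist'); s=monitor.read_state(); R=s['ee_rot'];p=s['eef_pos']; print(p)
def tl(u,zt):
    u=(u[0]/2.5+180-.3,u[1]/2+140-.25)
    o,d=ray(w,u); o=R.T@(o-p);d=R.T@d; return np.round((o+d*(zt/1000-o[2])/d[2])*1000,1)
z=p[2]*1000
print('pin L/R',tl((275,212),12),tl((440,212),12),'end top',tl((360,232),-1),'end bot',tl((360,192),25),'far end top',tl((357,524),-1))
print('block top front',tl((265,199),z-108),tl((464,199),z-108),'bot front',tl((265,166),z-74))
print('collar L/R',tl((249,225),z-74),tl((477,225),z-74),'riser',tl((238,127),z-56),tl((475,127),z-56),'seat',tl((233,95),z-16),tl((470,95),z-16))
E
```

```text
[ 0.54773327 -0.21334409  0.15976415]
pin L/R [ 31.5 -13.3  12. ] [31.5 12.  12. ] end top [32.1 -0.3 -1. ] end bot [31.7 -0.2 25. ] far end top [-30.   -0.6  -1. ]
block top front [ 21.9 -18.8  51.8] [22.  20.4 51.8] bot front [ 21.5 -22.1  85.8]
collar L/R [  3.4 -26.3  85.8] [ 3.5 27.8 85.8] riser [ 29.3 -30.3 103.8] [ 29.5  28.5 103.8] seat [ 32.9 -36.5 143.8] [ 33.1  31.8 143.8]
```

Call:
apply_moves(
  steps=[
    {"slide": [-0.6,1.1,10],"rot": [0,0,0.1],"claw": 1},
    {"slide": [-0.6,1.1,20],"rot": [0,0,0.1],"claw": 1},
    {"slide": [-0.6,1.1,25],"rot": [0,0,0.1],"claw": 1},
    {"slide": [-0.6,1.1,28],"rot": [0,0,0.1],"claw": 1},
    {"slide": [-0.6,1.1,30],"rot": [0,0,0.1],"claw": 1},
    {"slide": [-0.6,1.1,31],"rot": [0,0,0.1],"claw": 1},
    {"slide": [-0.6,1.1,31],"rot": [0,0,0.1],"claw": 1},
  ],
)

```text
time: 31.55
eef_pos: [0.5485, -0.2142, 0.1287]
ee_rot: [[0.274, 0.962, -0.0], [0.962, -0.274, 0.0], [0.0, -0.0, -1.0]]
wrist_force: [-0.7, -0.1, -2.5]
grip_width: 0.0241
```

```bash
python3 - <<'E'
from h import *
go(.548,-.2144,.1284,74)
E
```

```text
t31.6 TCP [ 548.5 -214.2  128.7] yaw 74.08 F [-0.7 -0.1 -2.5] w 0.0241
slide [-0.4 -0.5  0.3] rot [-0.03 -0.02  0.08]
```

Call:
apply_moves(
  steps=[
    {"slide": [0,0,0.6],"rot": [0,0,0],"claw": 1},
    {"slide": [0,0,1.2],"rot": [0,0,0],"claw": 1},
    {"slide": [0,0,1.6],"rot": [0,0,0],"claw": 1},
    {"slide": [0,0,1.6],"rot": [0,0,0],"claw": 1},
  ],
)

```text
time: 31.88
eef_pos: [0.5486, -0.2143, 0.1284]
ee_rot: [[0.274, 0.962, 0.0], [0.962, -0.274, -0.0], [-0.0, 0.0, -1.0]]
wrist_force: [-2.4, 1.3, 3.2]
grip_width: 0.0237
```

Call:
apply_moves(
  steps=[
    {"slide": [0,-0.6,0.8],"rot": [0,0,0],"claw": 1},
    {"slide": [0,-0.6,0.8],"rot": [0,0,0],"claw": 1},
    {"slide": [0,-0.6,0.3],"rot": [0,0,0],"claw": 0.3},
    {"slide": [0,-0.6,0.3],"rot": [0,0,0],"claw": 0.3},
    {"slide": [0,-0.6,0.3],"rot": [0,0,0],"claw": 0.3},
    {"slide": [0,-0.6,0],"rot": [0,0,0],"claw": 0},
    {"slide": [0,-0.6,0],"rot": [0,0,0],"claw": 0},
    {"slide": [0,-0.6,0],"rot": [0,0,0],"claw": 0},
    {"slide": [0,-0.6,-15],"rot": [0,0,0],"claw": 0},
    {"slide": [0,-0.6,-45],"rot": [0,0,0],"claw": 0},
    {"slide": [0,-0.6,-80],"rot": [0,0,0],"claw": 0},
    {"slide": [0,-0.6,-110],"rot": [0,0,0],"claw": 0},
    {"slide": [0,-0.6,-120],"rot": [0,0,0],"claw": 0},
    {"slide": [0,-0.6,-120],"rot": [0,0,0],"claw": 0},
    {"slide": [0,-0.6,-120],"rot": [0,0,0],"claw": 0},
  ],
)

```text
time: 33.13
eef_pos: [0.5483, -0.2143, 0.2485]
ee_rot: [[0.274, 0.962, 0.001], [0.962, -0.274, -0.001], [-0.0, 0.001, -1.0]]
wrist_force: [0.3, 1.2, -1.1]
grip_width: 0.0848
```

```bash
python3 - <<'E'
from h import *
w=cap('wrist'); s=cap('side')
a=cv2.resize(w['img'][140:340,220:420],(400,400),interpolation=cv2.INTER_CUBIC)
u=proj(s,(.547,-.214,.08)).astype(int); b=cv2.resize(s['img'][u[1]-50:u[1]+50,u[0]-50:u[0]+50],(400,400),interpolation=cv2.INTER_CUBIC)
cv2.imwrite('pics/fin.png',np.hstack([a,b])[:,:,::-1])
go(.548,-.2144,.1284,74)
E
```

```text
t33.2 TCP [ 547.2 -213.7  245.9] yaw 74.08 F [-0.5 -1.  -1.3] w 0.0854
slide [ -0.6   1.4 117.5] rot [-0.2  -0.05  0.08]
```

View pics/fin.png

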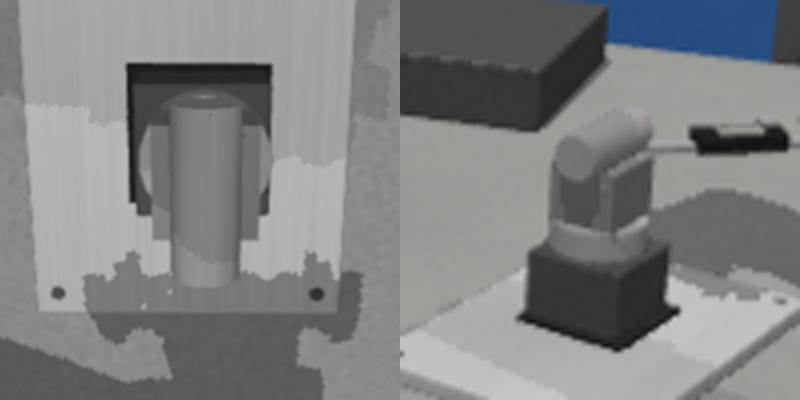

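The stack stands upright and the pin lies in the groove. One numeric check of the pin's centring along the groove remains before hand-in.

```bash
python3 - <<'E'
from h import *
w=cap('wrist')
f=lambda x,y,z: at(w,(x/2+220-.25,y/2+140-.25),z)*1000
t=np.radians(74); tx=np.array([np.cos(t),np.sin(t),0]);ty=np.array([np.sin(t),-np.cos(t),0])
a,b=f(206,108,.1294),f(206,287,.1294); c,d=(f(160,126,.108)+f(250,126,.108))/2,(f(154,240,.108)+f(258,240,.108))/2
print('pin',(a@tx).round(1),(b@tx).round(1),'block',(c@tx).round(1),(d@tx).round(1),'centre diff',((a+b-c-d)/2@tx).round(1), 'lateral',((a+b-c-d)/2@ty).round(1))
E
```

```text
pin -21.4 -84.6 block -31.7 -74.9 centre diff 0.3 lateral 0.2
```

```bash
python3 -c "
from h import *
print(order.sign_off()); s=monitor.read_state(); print(s['time'],s['wrist_force'])"
```

```text
the job is handed in; nothing more can be done
None
the job is handed in; nothing more can be done
```

The stack is built in the order asked (riser on the seat, collar, V-block, pin in the groove) and the job is handed in, at about 33 s of the 120 s allowed. The gripper was open and clear above the stack. I never touched the lens barrel, the brass weight or the look-alike blocks.

**Last checks:**
- **Overall:** the final wrist and side pictures show the stack upright with the pin seated. The groove runs along the plate's long side, to within about 1°.
- **Pin:** about 0.3 mm off centre along the groove and 0.2 mm off sideways.
- **V-block:** within about 0.3 mm of the collar's middle.
- **Riser:** about 1 to 1.5 mm off the seat's centre, and square to it.
- **Collar:** off the riser's middle, and the views disagree on how much. One gave about 1.7 mm and a later one about 3 mm. I left it, because correcting it would have meant disturbing the stack.

The camera readings carried a bias of about 1 to 3 mm, so placings were set from picture comparisons together with the arm's own position readings. I viewed 18 pictures, past the budget of 14.

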